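# Fit the snap ring on the pulley spindle with the spreading pliers

## Robot

A 6-joint arm with a two-finger parallel gripper is mounted at the origin on the work surface. World frame = base frame: x ahead of the robot, y to its left, z up, the work surface at z = 0. Lengths are in m, angles in rad, forces in N, time in s.
With the tool pointing down it reaches from about 0.4 to 0.925 m from the base axis. Payload 3.4 kg.
Tool frame: the origin (TCP) lies midway between the tips of the shut fingers; the grasp point (between the pads) lies 19 mm behind it (manip.tcp_to_grasp is the distance from the TCP to the grasp point, in m); z points along the fingers, x is the direction in which the jaws open and shut, and the axes are right-handed (so a half turn about z gives the same grasp; the last joint's range is limited). The gripper opens to 85 mm and grips with 20 to 120 N. Pads are 22 mm wide; open, the fingers measure 114 mm over their backs; the gripper's body (76 mm by 85 mm) begins 54 mm behind the grasp point. The pads swing forward as they close: fully open they stand 13 mm farther back than shut.
Start: joints at [1.198, 0.307, 1.506, -0, 1.328, -0.073], TCP at [0.17, 0.549, 0.231] pointing down, gripper open.
Joint ranges: [-3.12, 3.12], [-1.05, 2.28], [0.14, 2.33], [-1.42, 4.57], [0.1, 2.73], [-2.68, 2.68]. Speed limits (rad/s): [2.57, 2.57, 3.14, 3.14, 3.14, 3.14].

## Interface

Orientations are given as a rotation vector (axis times angle).
In Python, from station import telemetry, snapshot, camera_model, workorder, look_for, outline_of, pinpoint, manip gives the robot as it stands.
- The arm moves only by the tool apply_moves, never from a script. Its argument "plan" is a list of rows, each a list of 3 entries, a list of its own where there are three numbers: the shift along the tool's x, y, z in m, then the turn about the tool's z in degrees, then the finger opening in m, from 0 to 0.0854. A call has exactly 10 rows; each row shifts and turns the pose as measured when the row begins, along the tool's axes as they then stand; what a row does not reach is not made up. A row lasts 1/8 s, in which the tool goes at most 62.5 mm and 10.7 degrees, less where a joint would pass 70% of its speed; a pose out of reach is approached as far as the arm can. A call is refused whole if a number of a shift passes 0.0625 or a number of a turn 10.7, either way. A call with a gripper value outside its range is refused whole. The fingers move at their own pace and stop on an object; "newtons" is the grip in N (left out, the last holds). Time passes only in rows, so rows that do not move let the fingers close, or fill a call up. It gives the time, the measured TCP pose, the force and the opening at its end, in the units of the state.
- telemetry.state(): the state, without advancing time (a new reading comes with each control period).
- snapshot(name): name is "scene" or "top" or "wrist"; returns (picture, depth): 420x560x3 uint8, red, green, blue; 420x560 float32, m along the optical axis (not along the pixel's ray), 0 where there is no reading.
- camera_model(name): a dict with "intrinsics" (3x3 intrinsics, pixels), "dist" ([k1, k2, p1, p2, k3] as OpenCV has them; the pictures are not rectified), "R" (3x3) and "t" (3): a world point X has camera coordinates R X + t; the wrist camera has in their place "T_tool_cam" (4x4, takes a point from camera to tool coordinates, whose origin is the TCP and whose axes are the tool frame's). Camera axes: x right, y down, z forward; pixel columns grow to the right and rows downward; lengths in m; the calibration is good to about 2 mm. A picture is of the moment at which its call begins: read the wrist's pose just before it. camera_model takes no time and is no camera call.
- workorder.job_done(): hands the job in, once; it reports no verdict.
Trained networks look in the newest picture that a camera, given by its name, has taken for a name from the list of things; names that differ only in an ending like _2 or _b are one class to them, and where a whole thing is asked for, a point or a joint stands for the part that bears it (a point fixed in the world has none). Each returns a list of dicts, best first, with "p" (0 to 1); they miss things now and then, are a little off and sometimes report something else, mostly with a low value. They report only what shows in the picture. A call takes as long as a camera call. They do not tell look-alikes from the thing itself.
- look_for(camera, target): "rect" ([centre column, centre row, width, height] in pixels, round what is visible of it).
- outline_of(camera, target): "pixels" (420x560 bool, what is visible of it) and "rect" ([centre column, centre row, width, height] in pixels, round what is visible of it).
- pinpoint(camera, target): "at" ([column, row] in pixels: a listed point, or the origin of a listed thing).
The state is a dict: "time": time; "q": joint angles; "dq": joint speeds; "joint_torque": joint torques, N m; "position": TCP position; "ee_rot": TCP orientation; "wrist_force": force on the tool from outside, world axes, zero at the start; "wrist_torque": the same for the moment, N m; "width": opening from 0.0 (shut) to 1.0 (fully open).
Only numpy, scipy, OpenCV 4.12 (cv2) and the standard library are available. Lean on these libraries where they do the work, as an engineer would, in place of code of your own. Each camera call takes 0.05 s, during which the arm holds its last target.

## Task

Take the spreading pliers from their wooden stand, put their two tips into the eyes of the wire snap ring lying on the wooden block, and squeeze the handles to spread the ring and lift it off. Lower the spread ring over the end of the upright pulley spindle until it lies level on the brass collar, then let it close fully into the groove there. Put the pliers back upright in their stand, resting on its two uprights as they did at first, and leave the other things on the bench where they are.

Things in the scene. Friction and masses are not known exactly. Their poses are not given: they have to be found in the camera images.
- pliers: Spring-loaded spreading pliers, 165 mm tall, 0.34 kg, upright in the stand, tips down. Origin: centre of the dark steel crossbar (84 mm along y, 18 along x, 18 high); z up towards the handles, y from one half to the other. Two black handles, 20 mm wide along x, reach 30 to 90 mm above the origin on the +y and -y sides. Squeezing the handles spreads the tips; let go, they spring back.
- pliers_grip (a point): Midpoint between the handles, 60 mm above the pliers' origin: where to grip, from outside, closing along the pliers' y. The handles flare upward: 64 mm over their outer sides here at rest (68 mm 15 mm higher), about 30 at the stop. Held at about 64 mm between flat pads they do not slip; tips then 32 mm apart (eyes: 34). Squeezing takes 6 N at first, 15 to 25 N at the stop with the ring on.
- tip_l (a point): Centre of the +y tip's pin, 65 mm below the pliers' origin, at y 14 mm at rest, about 32 at the stop. The pin is 6 mm thick. Above it is a flat shoulder bar, 24 mm along x (underside 62 mm below the pliers' origin), that stops on the top of the eye; below it a ball foot 8 mm thick, standing slightly outward, its bottom 77 mm below the origin, keeps the spread ring from slipping off.
- tip_r (a point): The same point of the -y tip, at y -14 mm at rest.
- pliers_half_l (a joint): Turn of either half of the pliers about its pivot in the crossbar (both turn alike): 0 handles open, tips together; 0.28 rad squeezed to the firm stop, tips spread. About 0.03 to 0.04 at the light hold; the pins meet the outer sides of the ring's eyes at about 0.12.
- ring: Open snap ring of 5 mm steel spring wire, about 88 mm long over the eyes and 64 wide, 60 g, lying flat on the block. Origin: centre of its round part, at the underside; +x points to the open side where the two eyes are, z up. Inside diameter 54 mm closed. The eyes are two wire loops, holes 16 mm wide, lying over the block's groove.
- eye_l (a point): Centre of the eye (loop) on the ring's +y side, mid-height of the wire: at x 41, y 17, z 2.5 mm from the ring's origin when closed.
- eye_r (a point): Centre of the eye on the ring's -y side: at x 41, y -17, z 2.5 mm when closed.
- ring_arm_l (a joint): Outward turn of the ring's +y arm about its back: 0 closed; the ring passes over the spindle from about 0.09; pliers at their stop give about 0.12 to 0.15. Springs shut with about 2 N at the eye, 5 N when spread.
- ring_arm_r (a joint): The same for the -y arm (both arms turn alike).
- block: Dark wooden block, fixed, 100 mm along y, from x -44 to +62 mm, 30 mm high, with a groove sawn across it along y (from x 0 to 49 mm, 20 mm deep). The ring lies on its top, its eyes over the groove, which leaves room for the plier tips below the eyes. Origin on the bench.
- spindle: Fixed spindle stand: round iron base 128 mm across, wooden pulley 116 mm across with its top 53 mm above the bench, on it a brass collar 74 mm across up to 70 mm, then the steel spindle: groove 53 mm across (70 to 77.5 mm), head 58 mm across (77.5 to 88 mm), end tapering to 45 mm at the top (104 mm). Origin on the bench on the spindle's axis; z up. The fitted ring may face any way round.
- groove (a point): Centre of the groove's floor, on the spindle's axis at the top face of the brass collar, 70 mm above the bench: where the origin of the fitted ring belongs.
- stand: Fixed wooden pliers stand, base 80 x 108 mm, with two uprights (50 mm along x, 20 mm along y, inner faces 62 mm apart along y), tops 80 mm above the bench. The pliers' crossbar rests across the two tops and the tips hang down between the uprights. Origin on the bench, centre; y runs from one upright to the other.
- rest (a point): Where the pliers' origin (crossbar centre) is while they rest in the stand: 89 mm above the bench, over the stand's origin. The pliers may be put back facing either way.
- c_clamp: Bystander: steel C-clamp lying flat, 100 mm, 16 mm high.
- glue: Bystander: white glue bottle, 85 mm tall, standing.
- chisel: Bystander: wooden-handled driver, 170 mm long, lying.
- stone: Bystander: sharpening stone 150 x 50 x 24 mm.
- offcut: Bystander: wood offcut 120 x 30 x 20 mm.
- collar: Bystander: steel collar, 56 mm across, 18 mm high.
- jar: Bystander: amber jar, 70 mm tall.
Things that resemble listed ones, but are neither listed nor needed, are in the scene too. Of the things that look like the spindle, the smaller one is meant.

How it is judged:
By the outcome, as a careful person would: the job done as asked, in the order asked, and still so for the second after the job is handed in, with the robot touching nothing.
It also fails if it takes over 61 s, if anything falls off the work surface, if the arm or the gripper's body presses on something with over 40 N, if the wrist force passes 120 N, or if a joint passes its speed limit or range.

## Working session

There is one attempt and no reset: what is moved stays moved. The work goes in short steps, Python scripts to look and compute and a tool call to move; the robot and the scene stay as the last step left them, time stands still between calls to the robot, and variables do not carry over. Pictures are saved under pics/ and viewed, and the job is handed in when it is done.

Besides the shell and the picture viewer there is one more tool, called after ">>>" as a command line: name --argument value ..., lists and objects as JSON in quotes. apply_moves: Moves the arm, as the interface text tells. Its arguments: {"type":"object","properties":{"plan":{"type":"array","items":{"type":"array"}},"newtons":{"type":"number"}},"required":["plan"]}

```bash
ls -la; mkdir -p pics
python3 - <<'E'
from station import telemetry, snapshot, camera_model, manip
import cv2
print(telemetry.state()); print(manip, manip.tcp_to_grasp)
for n in ["scene","top","wrist"]:
    im,d=snapshot(n); cv2.imwrite(f"pics/{n}0.png",im[:,:,::-1]); 
    print(n,camera_model(n))
E
```

```text
total 12
drwxr-xr-x  3 agent agent 4096 Dec  6 06:55 .
drwxr-xr-x 23 root  root  4096 Dec  6 06:55 ..
drwxr-xr-x  2 agent agent 4096 Dec  6 06:55 pics
{'time': 0.0, 'q': array([ 1.19749711e+00,  3.07598724e-01,  1.50769347e+00,  8.25962440e-06,
        1.32839319e+00, -7.34988677e-02]), 'dq': array([ 0.00100758, -0.00235905,  0.0005621 , -0.00084495,  0.00026766,
       -0.00013822]), 'joint_torque': array([-9.89927321e-04, -4.57540441e+01, -2.51915824e+01, -3.06810316e-04,
        1.30762623e-02, -5.34635922e-05]), 'position': array([0.16957613, 0.54868682, 0.23035873]), 'ee_rot': array([ 2.52738786,  1.86412024, -0.00278737]), 'wrist_force': array([-0.80148629,  0.80093222,  0.51877419]), 'wrist_torque': array([-0.04706841,  0.05818281, -0.01131392]), 'width': 0.9978524575530924}
<Robot object at 0x7f60a03eba10> 0.0187
scene {'intrinsics': array([[391.29687667,   0.        , 285.32796075],
       [  0.        , 391.29687667, 211.51718375],
       [  0.        ,   0.        ,   1.        ]]), 'dist': array([-0.03955991,  0.        ,  0.        ,  0.        ,  0.        ]), 'R':
[... 606 characters left out ...]
897133,  0.01627358, -0.98184775]]), 't': array([0.00847575, 0.55327776, 0.92110748])}
wrist {'intrinsics': array([[301.61776901,   0.        , 278.36625311],
       [  0.        , 301.61776901, 212.90311179],
       [  0.        ,   0.        ,   1.        ]]), 'dist': array([-0.06629359,  0.        ,  0.        ,  0.        ,  0.        ]), 'T_tool_cam': array([[ 9.99999512e-01, -9.59212020e-04, -2.35019263e-04,
         5.81451347e-04],
       [ 9.83241064e-04,  9.44707434e-01,  3.27912941e-01,
        -8.48512436e-02],
       [-9.25135895e-05, -3.27913012e-01,  9.44707917e-01,
        -1.41837239e-01],
       [ 0.00000000e+00,  0.00000000e+00,  0.00000000e+00,
         1.00000000e+00]])}
```

View pics/scene0.png

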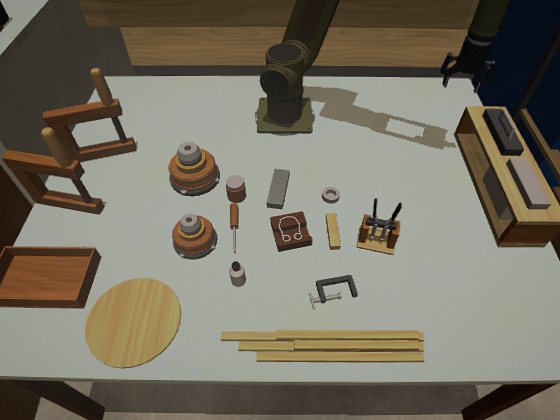

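View pics/top0.png

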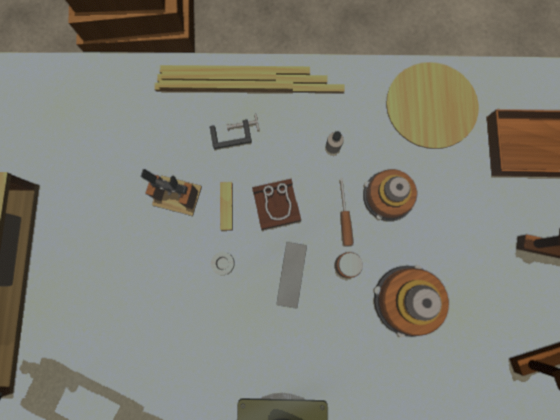

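View pics/wrist0.png

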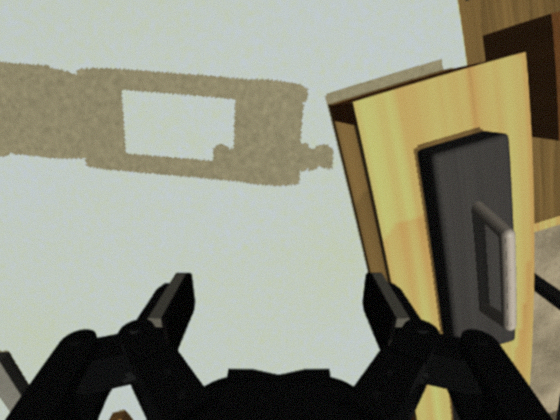

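The scene view shows the stand with pliers at (380,225), the block with ring at (291,230), and two spindle-like things at (193,170) and (194,235). In the top view these are at (170,190), (277,203), (415,302) and (395,192). Next I'll measure them.

```bash
cat > h.py <<'E'
import numpy as np, cv2
from scipy.spatial.transform import Rotation as R
from station import telemetry, snapshot, camera_model, look_for, outline_of, pinpoint, manip
def toolpose():
    s=telemetry.state(); T=np.eye(4); T[:3,:3]=R.from_rotvec(s['ee_rot']).as_matrix(); T[:3,3]=s['position']; return T,s
def cam(name,T=None):
    c=camera_model(name)
    if name=='wrist':
        Twc=T@c['T_tool_cam']; 
    else:
        Twc=np.eye(4); Twc[:3,:3]=c['R'].T; Twc[:3,3]=-c['R'].T@c['t']
    return c['intrinsics'],c['dist'],Twc
def rays(C,px):
    K,D,T=C
    u=cv2.undistortPoints(np.asarray(px,float).reshape(-1,1,2),K,D).reshape(-1,2)
    return np.c_[u,np.ones(len(u))]
def w(C,px,z):  # camera depth -> world
    r=rays(C,px)*np.asarray(z).reshape(-1,1); return r@C[2][:3,:3].T+C[2][:3,3]
def onplane(C,px,h):
    d=rays(C,px)@C[2][:3,:3].T; o=C[2][:3,3]; return o+d*((h-o[2])/d[:,2:3])
def proj(C,X):
    K,D,T=C; Ti=np.linalg.inv(T); rv=cv2.Rodrigues(Ti[:3,:3])[0]
    return cv2.projectPoints(np.asarray(X,float).reshape(-1,1,3),rv,Ti[:3,3],K,D)[0].reshape(-1,2)
def cloud(C,d):
    v,u=np.mgrid[0:420,0:560]; px=np.c_[u.ravel(),v.ravel()]
    P=w(C,px,d.ravel()); P[d.ravel()<=0]=np.nan; return P.reshape(420,560,3)
def tri(C1,p1,C2,p2):
    A=[];b=[]
    for C,p in((C1,p1),(C2,p2)):
        d=(rays(C,[p])@C[2][:3,:3].T)[0]; d/=np.linalg.norm(d); M=np.eye(3)-np.outer(d,d); A.append(M); b.append(M@C[2][:3,3])
    return np.linalg.lstsq(np.vstack(A),np.hstack(b),rcond=None)[0]
E
python3 - <<'E'
from h import *
np.set_printoptions(precision=4,suppress=True)
C={}
for n in['scene','top']:
    im,d=snapshot(n); C[n]=cam(n); np.savez(f'{n}.npz',im=im,d=d)
    P=cloud(C[n],d); np.save(f'{n}_P.npy',P)
    print(n,'bench z',np.nanmedian(P[300:330,200:260,2]) )
pts={}
for t in['pliers','pliers_grip','ring','eye_l','eye_r','block','spindle','groove','stand','rest']:
    for n in['scene','top']:
        r=pinpoint(n,t)[:2]
        pts[n,t]=r
        print(n,t,[(x['at'],round(x['p'],2)) for x in r])
    a,b=pts['scene',t],pts['top',t]
    for x in a:
        for y in b:
            X=tri(C['scene'],x['at'],C['top'],y['at']); print('   tri',X,'res',np.linalg.norm(proj(C['scene'],[X])[0]-x['at']))
E
```

```text
scene bench z -0.00010672610038853225
top bench z -5.9520827948356114e-05
scene pliers [([384.2, 221.9], 0.61)]
top pliers [([166.4, 187.3], 0.83)]
   tri [0.578  0.2794 0.0884] res 1.6257078748542273
scene pliers_grip []
top pliers_grip [([161.3, 178.9], 0.67)]
scene ring [([288.3, 228.0], 0.63), ([298.3, 237.8], 0.28)]
top ring [([274.5, 206.5], 0.73)]
   tri [0.5489 0.0222 0.0189] res 1.0221565634976237
   tri [ 0.5564  0.0379 -0.021 ] res 3.89841701651725
scene eye_l [([297.0, 234.9], 0.48)]
top eye_l [([283.6, 188.5], 0.66), ([267.1, 191.2], 0.48)]
   tri [0.5898 0.0235 0.043 ] res 7.090642286096425
   tri [0.5838 0.0438 0.0336] res 0.05427807087834684
scene eye_r [([297.0, 234.9], 0.48)]
top eye_r [([283.6, 188.5], 0.66), ([267.1, 191.2], 0.48)]
   tri [0.5898 0.0235 0.043 ] res 7.090642286096425
   tri [0.5838 0.0438 0.0336] res 0.05427807087834684
scene block [([290.1, 231.1], 0.89)]
top block [([274.4, 210.7], 0.68), ([343.0, 266.0], 0.53)]
   tri [ 0.5426  0.0253 -0.0057] res 0.17307628391555532
   tri [ 0.4316 -0.0664 -0.1215] res 28.113684461960013
scene spindle [([195.0,
[... 228 characters left out ...]
0.3851 -0.38  ] res 6.095861320140283
   tri [ 0.6146 -0.0906  0.1202] res 52.87459961661005
scene groove [([188.2, 227.0], 0.79), ([189.3, 156.5], 0.57)]
top groove [([419.6, 300.5], 0.65)]
   tri [ 0.3183 -0.3955 -0.2888] res 5.981466412943225
   tri [ 0.3329 -0.2926  0.0998] res 0.29489015244499167
scene stand [([373.3, 240.0], 0.65), ([234.4, 195.3], 0.3)]
top stand [([176.0, 192.6], 0.88)]
   tri [0.5824 0.2704 0.0079] res 1.0317054633541942
   tri [0.5766 0.0404 0.2959] res 69.40114599373295
scene rest [([382.8, 219.5], 0.67)]
top rest [([167.2, 187.1], 0.97), ([345.0, 213.5], 0.45)]
   tri [0.5764 0.2744 0.0974] res 1.461899143155326
   tri [0.5839 0.063  0.2361] res 82.32842354287109
```

Run:
```python
import numpy as np,cv2
a=np.load('scene.npz')['im'];b=np.load('top.npz')['im']
f=lambda x,s:cv2.resize(x[:,:,::-1],None,fx=s,fy=s,interpolation=cv2.INTER_CUBIC)
cv2.imwrite('pics/c1.png',f(a[130:270,160:300],4)); cv2.imwrite('pics/c2.png',f(b[140:350,340:480],2.8)); cv2.imwrite('pics/c3.png',f(b[150:250,130:310],4.3))
```

```text
(no output)
```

View pics/c1.png

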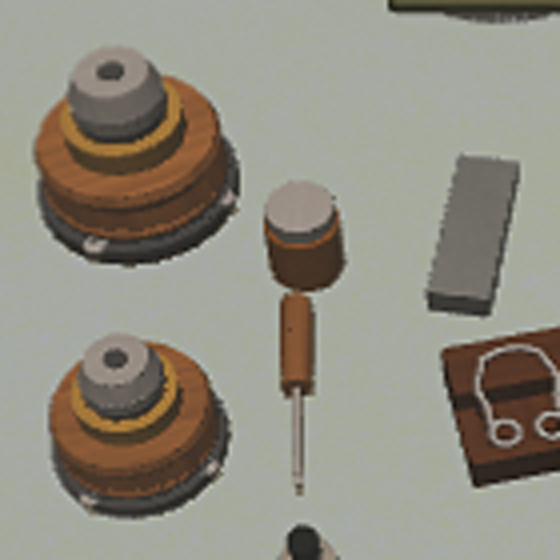

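View pics/c2.png

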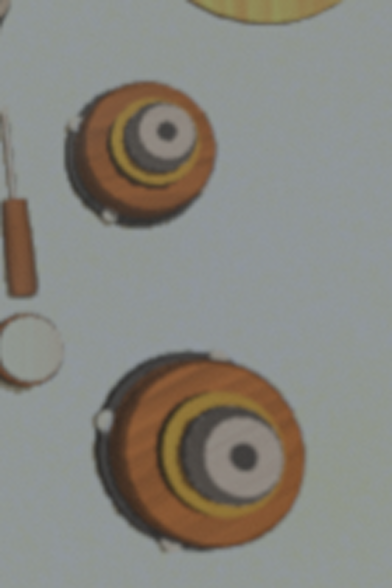

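View pics/c3.png

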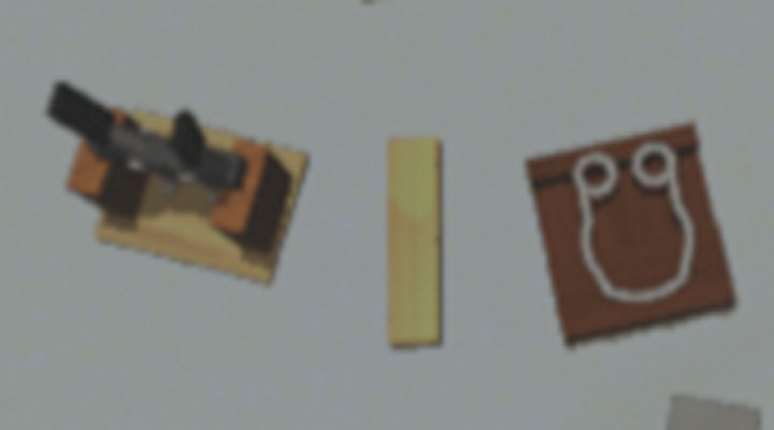

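Spindle candidates are A at top (418,302) / scene (193,165), and B at top (395,192) / scene (193,232). B looks smaller and should be the one meant. I'll check its sizes with depth, and measure the stand, pliers, block and ring at the same time.

Run:
```python
from h import *
np.set_printoptions(precision=4,suppress=True)
def circ(xy):
    (x,y),r=cv2.minEnclosingCircle(xy.astype(np.float32)); 
    from scipy.optimize import least_squares
    return x,y,r
for n in['scene','top']:
    P=np.load(f'{n}_P.npy').reshape(-1,3); 
    for nm,(cx,cy) in dict(A=(.33,-.30),B=(.575,-.27)).items():
        m=np.hypot(P[:,0]-cx,P[:,1]-cy)<.13
        Q=P[m]; print(n,nm,'zmax',np.nanpercentile(Q[:,2],99.8), Q.shape)
        h,e=np.histogram(Q[:,2],np.arange(0.004,.16,.004)); print([(round(e[i],3),int(h[i])) for i in range(len(h)) if h[i]>40])
    for nm,(cx,cy) in dict(stand=(.58,.27),block=(.55,.025)).items():
        m=np.hypot(P[:,0]-cx,P[:,1]-cy)<.08
        Q=P[m]; h,e=np.histogram(Q[:,2],np.arange(0.004,.2,.004)); print(n,nm,[(round(e[i],3),int(h[i])) for i in range(len(h)) if h[i]>15])
```

```text
scene A zmax 0.1382614755794845 (3657, 3)
[(np.float64(0.004), 87), (np.float64(0.012), 63), (np.float64(0.016), 173), (np.float64(0.02), 58), (np.float64(0.024), 47), (np.float64(0.028), 81), (np.float64(0.032), 70), (np.float64(0.036), 71), (np.float64(0.04), 44), (np.float64(0.06), 50), (np.float64(0.064), 197), (np.float64(0.068), 343), (np.float64(0.084), 42), (np.float64(0.088), 131), (np.float64(0.092), 52), (np.float64(0.132), 153), (np.float64(0.136), 55)]
scene B zmax 0.10679523889631408 (5038, 3)
[(np.float64(0.004), 83), (np.float64(0.008), 48), (np.float64(0.012), 166), (np.float64(0.016), 60), (np.float64(0.02), 62), (np.float64(0.024), 80), (np.float64(0.028), 50), (np.float64(0.048), 162), (np.float64(0.052), 332), (np.float64(0.056), 41), (np.float64(0.068), 121), (np.float64(0.1), 83), (np.float64(0.104), 117)]
scene stand [(np.float64(0.004), 252), (np.float64(0.008), 261), (np.float64(0.012), 20), (np.float64(0.016), 16), (np.float64(0.024), 19), (np.float64(0.028), 22), (np.float64(0.032), 27), (np.float64(0.036), 28), (np.float64(0.04), 18), (np.float64(0.044), 
[... 1834 characters left out ...]
.04), 16), (np.float64(0.044), 23), (np.float64(0.048), 23), (np.float64(0.052), 20), (np.float64(0.056), 22), (np.float64(0.064), 26), (np.float64(0.068), 16), (np.float64(0.072), 23), (np.float64(0.076), 125), (np.float64(0.08), 121), (np.float64(0.088), 21), (np.float64(0.092), 42), (np.float64(0.096), 132), (np.float64(0.1), 19), (np.float64(0.124), 17), (np.float64(0.148), 16), (np.float64(0.168), 16), (np.float64(0.172), 17), (np.float64(0.176), 56)]
top block [(np.float64(0.004), 97), (np.float64(0.008), 443), (np.float64(0.012), 114), (np.float64(0.016), 18), (np.float64(0.02), 22), (np.float64(0.024), 109), (np.float64(0.028), 657), (np.float64(0.032), 287), (np.float64(0.036), 56)]
```

B is confirmed: heights 53, 70 and 104 mm against A's 137 mm. Next come the precise horizontal fits.

Run:
```python
from h import *
from scipy.optimize import least_squares
np.set_printoptions(precision=4,suppress=True)
PP={n:np.load(f'{n}_P.npy').reshape(-1,3) for n in['scene','top']}
IM={n:np.load(f'{n}.npz')['im'].reshape(-1,3) for n in['scene','top']}
# B pulley outline: fit circle of r fixed to hull of points at each level
for n,P in PP.items():
    for lo,hi,r in((.047,.057,.058),(.066,.073,.037),(.1005,.108,.0225)):
        m=(np.hypot(P[:,0]-.575,P[:,1]+.27)<.09)&(P[:,2]>lo)&(P[:,2]<hi); Q=P[m][:,:2].astype(np.float32)
        hull=cv2.convexHull(Q)[:,0]
        (x,y),rr=cv2.minEnclosingCircle(Q)
        f=least_squares(lambda p:np.hypot(hull[:,0]-p[0],hull[:,1]-p[1])-p[2],[x,y,rr],loss='soft_l1',f_scale=.001).x
        print(n,'B',lo,len(Q),'minenc',x,y,rr,'fit',f)
    for nm,c,rad,lo,hi in(('uprights',(.58,.272),.08,.074,.085),('crossbar',(.58,.272),.06,.0935,.103),('handletop',(.58,.27),.08,.172,.185),('base',(.58,.27),.08,.004,.014),('blocktop',(.55,.025),.09,.0265,.0325),('ringtop',(.55,.025),.09,.0335,.04)):
        m=(np.hypot(P[:,0]-c[0],P[:,1]-c[1])<rad)&(P[:,2]>lo)&(P[:,2]<hi); Q=P[m].astype(np.float32)
        (cx,cy),(w_,h_),a=cv2.minAreaRect(Q[:,:2]); print(n,nm,len(Q),'zmed',np.median(Q[:,2]),'c',cx,cy,'sz',w_,h_,'ang',a,'mean',Q.mean(0))
```

```text
scene B 0.047 527 minenc 0.5855415463447571 -0.2530260682106018 0.05796138569712639 fit [ 0.5853 -0.2536  0.057 ]
scene B 0.066 162 minenc 0.5851724743843079 -0.2538958787918091 0.037814218550920486 fit [ 0.5846 -0.2536  0.0369]
scene B 0.1005 192 minenc 0.5833324790000916 -0.2535550892353058 0.025245273485779762 fit [ 0.5837 -0.2541  0.024 ]Traceback (most recent call last):
  File "<stdin>", line 16, in <module>
cv2.error: OpenCV(4.12.0) /io/opencv/modules/imgproc/src/convhull.cpp:143: error: (-215:Assertion failed) total >= 0 && (depth == CV_32F || depth == CV_32S) in function 'convexHull'
```

Run:
```python
from h import *
from scipy.optimize import least_squares
np.set_printoptions(precision=4,suppress=True)
PP={n:np.load(f'{n}_P.npy').reshape(-1,3) for n in['scene','top']}
for n,P in PP.items():
    for lo,hi,r in((.047,.057,.058),(.066,.073,.037),(.1005,.108,.0225)):
        m=(np.hypot(P[:,0]-.585,P[:,1]+.253)<.07)&(P[:,2]>lo)&(P[:,2]<hi); Q=P[m][:,:2].astype(np.float32)
        hull=cv2.convexHull(Q)[:,0]
        (x,y),rr=cv2.minEnclosingCircle(Q)
        f=least_squares(lambda p:np.hypot(hull[:,0]-p[0],hull[:,1]-p[1])-p[2],[x,y,rr],loss='soft_l1',f_scale=.001).x
        print(n,'B',lo,len(Q),'minenc',x,y,rr,'fit',f)
    for nm,c,rad,lo,hi in(('uprights',(.58,.272),.08,.074,.085),('crossbar',(.58,.272),.06,.0935,.103),('handletop',(.58,.27),.08,.172,.185),('base',(.58,.27),.08,.004,.014),('blocktop',(.55,.025),.09,.0265,.0325),('ringtop',(.55,.025),.09,.0335,.04)):
        m=(np.hypot(P[:,0]-c[0],P[:,1]-c[1])<rad)&(P[:,2]>lo)&(P[:,2]<hi); Q=P[m].astype(np.float32)
        (cx,cy),(w_,h_),a=cv2.minAreaRect(np.ascontiguousarray(Q[:,:2])); print(n,nm,len(Q),'zmed',np.median(Q[:,2]),'c',cx,cy,'sz',w_,h_,'ang',a,'mean',Q.mean(0))
```

```text
scene B 0.047 527 minenc 0.5855415463447571 -0.2530260682106018 0.05796138569712639 fit [ 0.5853 -0.2536  0.057 ]
scene B 0.066 162 minenc 0.5851724743843079 -0.2538958787918091 0.037814218550920486 fit [ 0.5846 -0.2536  0.0369]
scene B 0.1005 192 minenc 0.5833324790000916 -0.2535550892353058 0.025245273485779762 fit [ 0.5837 -0.2541  0.024 ]
scene uprights 166 zmed 0.07985924 c 0.5794528722763062 0.275860071182251 sz 0.10030707716941833 0.05241525545716286 ang 74.49842071533203 mean [0.5839 0.2748 0.0797]
scene crossbar 164 zmed 0.09781256 c 0.5831937193870544 0.27296745777130127 sz 0.0812627300620079 0.02282465621829033 ang 76.79488372802734 mean [0.5853 0.2729 0.0979]
scene handletop 45 zmed 0.17854722 c 0.5829178690910339 0.2722216546535492 sz 0.06672649085521698 0.022368652746081352 ang 78.52021026611328 mean [0.5851 0.2726 0.178 ]
scene base 525 zmed 0.008105693 c 0.5842965245246887 0.25619015097618103 sz 0.12191666662693024 0.12818345427513123 ang 0.06623375415802002 mean [0.5892 0.2723 0.0081]
scene blocktop 489 zmed 0.030080007 c 0.5556559562683105 0.025743801146745682 sz 0.
[... 890 characters left out ...]
4245605469 mean [0.5775 0.2638 0.0977]
top handletop 77 zmed 0.17769814 c 0.5806207656860352 0.2698763310909271 sz 0.07134778052568436 0.0194010641425848 ang 77.97515106201172 mean [0.5807 0.2703 0.1774]
top base 638 zmed 0.008129144 c 0.580415666103363 0.25991320610046387 sz 0.13468404114246368 0.1471562683582306 ang 79.20684814453125 mean [0.5654 0.2725 0.0081]
top blocktop 782 zmed 0.030027308 c 0.5551784038543701 0.021339870989322662 sz 0.10646048933267593 0.09961038082838058 ang 13.42753791809082 mean [0.5418 0.018  0.03  ]
top ringtop 212 zmed 0.035157103 c 0.555082380771637 0.022286713123321533 sz 0.106254443526268 0.08955191820859909 ang 18.342571258544922 mean [0.5599 0.0199 0.0353]
```

```bash
cat > plan.py <<'E'
import sys
from h import *
def rowsim(x,y,z,yaw,target,n,g):
    rows=[]; tx,ty,tz,tw=target; p=np.array([x,y,z]);
    for i in range(n):
        k=n-i
        d=(np.array([tx,ty,tz])-p)/k; a=(tw-yaw)/k
        c,s=np.cos(np.radians(yaw)),np.sin(np.radians(yaw))
        X=np.array([c,s,0]);Y=np.array([s,-c,0]);Z=np.array([0,0,-1])
        sh=[round(float(d@X),4),round(float(d@Y),4),round(float(d@Z),4)]; t=round(-a,1)
        rows.append([sh,t,g]); p=p+sh[0]*X+sh[1]*Y+sh[2]*Z; yaw-=t
    return rows,p,yaw
def cur():
    T,s=toolpose(); yaw=np.degrees(np.arctan2(T[1,0],T[0,0])); return T,s,yaw
if __name__=='__main__':
    a=[float(v) for v in sys.argv[1:]]  # x y z yaw n g
    T,s,yaw=cur(); print('now',T[:3,3].round(4),'yaw',round(yaw,2),'zaxis',T[:3,2].round(4),'t',round(s['time'],2),'w',round(s['width']*85.4,1))
    r,p,y=rowsim(*T[:3,3],yaw,a[:4],int(a[4]),a[5])
    import json
    print(json.dumps(r)); print(p.round(4),round(y,2))
E
python3 plan.py 0.581 0.271 0.26 77.5 9 0.0854
```

```text
now [0.1698 0.5493 0.2313] yaw 72.83 zaxis [-0.e+00 -1.e-04 -1.e+00] t 1.25 w 85.2
[[[-0.0161, 0.0528, -0.0032], -0.5, 0.0854], [[-0.0165, 0.0526, -0.0032], -0.5, 0.0854], [[-0.017, 0.0525, -0.0032], -0.5, 0.0854], [[-0.0174, 0.0523, -0.0032], -0.5, 0.0854], [[-0.0179, 0.0522, -0.0032], -0.5, 0.0854], [[-0.0183, 0.052, -0.0032], -0.5, 0.0854], [[-0.0188, 0.0519, -0.0032], -0.6, 0.0854], [[-0.0193, 0.0517, -0.0032], -0.5, 0.0854], [[-0.0198, 0.0515, -0.0031], -0.6, 0.0854]]
[0.581 0.271 0.26 ] 77.53
```

>>> apply_moves --plan '[[[-0.016, 0.053, -0.003], -0.5, 0.0854], [[-0.0165, 0.0525, -0.003], -0.5, 0.0854], [[-0.017, 0.0525, -0.003], -0.5, 0.0854], [[-0.0175, 0.0525, -0.003], -0.5, 0.0854], [[-0.018, 0.052, -0.003], -0.5, 0.0854], [[-0.0185, 0.052, -0.003], -0.5, 0.0854], [[-0.019, 0.052, -0.003], -0.5, 0.0854], [[-0.0195, 0.0515, -0.003], -0.5, 0.0854], [[-0.02, 0.0515, -0.003], -0.5, 0.0854], [[0, 0, 0], 0, 0.0854]]'

```text
time: 2.5
position: [0.5953, 0.2648, 0.2589]
ee_rot: [-2.446, -1.971, -0.008]
wrist_force: [-0.1, 0.6, -0.2]
width: 0.998
```

```bash
cat > ws.py <<'E'
from h import *
from plan import cur
import sys
def shoot(tag):
    T,s,yaw=cur(); im,d=snapshot('wrist'); C=cam('wrist',T); P=cloud(C,d)
    np.savez(f'{tag}.npz',im=im,d=d,P=P,T=T); cv2.imwrite(f'pics/{tag}.png',im[:,:,::-1])
    print('pos',T[:3,3].round(4),'yaw',round(yaw,2),'t',round(s['time'],2),'w',round(s['width']*85.4,1),'F',s['wrist_force'].round(1))
    return T,C,im,d,P
if __name__=='__main__': shoot(sys.argv[1])
E
python3 ws.py w1
```

```text
pos [0.5953 0.2648 0.2589] yaw 77.72 t 2.5 w 85.2 F [-0.1  0.6 -0.2]
```

View pics/w1.png

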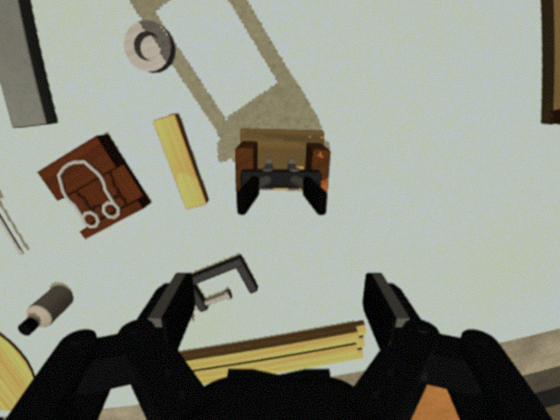

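The wrist view shows the pliers in the stand at about (283,180), with their handles open along image x, and the ring block at (95,185). I'll measure from depth.

```bash
cat > meas.py <<'E'
from h import *
import sys
np.set_printoptions(precision=4,suppress=True)
def pl(tag,c=(.581,.271)):
    P=np.load(f'{tag}.npz')['P'].reshape(-1,3)
    for nm,rad,lo,hi in(('uprights',.08,.074,.085),('crossbar',.06,.0935,.103),('handletop',.08,.172,.185)):
        m=(np.hypot(P[:,0]-c[0],P[:,1]-c[1])<rad)&(P[:,2]>lo)&(P[:,2]<hi); Q=P[m].astype(np.float32)
        if len(Q)<5: print(nm,len(Q)); continue
        (cx,cy),(w_,h_),a=cv2.minAreaRect(np.ascontiguousarray(Q[:,:2])); print(tag,nm,len(Q),'zmed',np.median(Q[:,2]),'c',round(cx,4),round(cy,4),'sz',round(w_,4),round(h_,4),'ang',round(a,2))
def bl(tag,c=(.555,.024)):
    P=np.load(f'{tag}.npz')['P'].reshape(-1,3)
    for nm,rad,lo,hi in(('blocktop',.09,.0265,.0325),('ringtop',.06,.0335,.04)):
        m=(np.hypot(P[:,0]-c[0],P[:,1]-c[1])<rad)&(P[:,2]>lo)&(P[:,2]<hi); Q=P[m].astype(np.float32)
        (cx,cy),(w_,h_),a=cv2.minAreaRect(np.ascontiguousarray(Q[:,:2])); print(tag,nm,len(Q),'zmed',np.median(Q[:,2]),'c',round(cx,4),round(cy,4),'sz',round(w_,4),round(h_,4),'ang',round(a,2))
if __name__=='__main__': pl(sys.argv[1]); bl(sys.argv[1])
E
python3 meas.py w1; python3 plan.py 0.581 0.270 0.2 77.7 5 0.0854
```

```text
w1 uprights 1061 zmed 0.079165295 c 0.5762 0.2744 sz 0.1022 0.0479 ang 76.01
w1 crossbar 906 zmed 0.09678897 c 0.5813 0.2713 sz 0.0841 0.0215 ang 77.78
w1 handletop 524 zmed 0.17706601 c 0.5813 0.2714 sz 0.0714 0.02 ang 77.35
w1 blocktop 2925 zmed 0.029213801 c 0.5557 0.0234 sz 0.1062 0.1025 ang 14.07
w1 ringtop 430 zmed 0.034205757 c 0.5583 0.0208 sz 0.0879 0.0619 ang 12.7
now [0.5933 0.266  0.2588] yaw 77.8 zaxis [ 0.0016  0.0043 -1.    ] t 2.55 w 85.3
[[[0.0003, -0.0026, 0.0118], 0.0, 0.0854], [[0.0002, -0.0026, 0.0117], 0.0, 0.0854], [[0.0003, -0.0026, 0.0118], 0.0, 0.0854], [[0.0002, -0.0025, 0.0117], 0.0, 0.0854], [[0.0003, -0.0026, 0.0118], 0.1, 0.0854]]
[0.581 0.27  0.2  ] 77.7
```

>>> apply_moves --plan '[[[0.0005, -0.0025, 0.012], 0, 0.0854], [[0.0005, -0.0025, 0.012], 0, 0.0854], [[0, -0.0025, 0.012], 0, 0.0854], [[0, -0.002, 0.01], 0, 0.0854], [[0, 0, 0.005], 0, 0.0854], [[0, 0, 0], 0, 0.0854], [[0, 0, 0], 0, 0.0854], [[0, 0, 0], 0, 0.0854], [[0, 0, 0], 0, 0.0854], [[0, 0, 0], 0, 0.0854]]'

```text
time: 3.8
position: [0.5795, 0.2726, 0.2043]
ee_rot: [-2.437, -1.976, -0.004]
wrist_force: [0.6, 0.1, -1.5]
width: 1.0
```

```bash
python3 ws.py w2; python3 meas.py w2;  python3 plan.py 0.5813 0.2714 0.130 77.6 6 0.0854
```

```text
pos [0.5795 0.2726 0.2043] yaw 78.08 t 3.8 w 85.4 F [ 0.6  0.1 -1.5]
w2 uprights 1557 zmed 0.07895875 c 0.5765 0.2744 sz 0.1024 0.0496 ang 76.27
w2 crossbar 1411 zmed 0.09677311 c 0.5811 0.2713 sz 0.0837 0.0218 ang 76.47
w2 handletop 781 zmed 0.17703243 c 0.5811 0.2713 sz 0.0716 0.0198 ang 77.28
w2 blocktop 3650 zmed 0.02921921 c 0.5555 0.0235 sz 0.107 0.1028 ang 14.07
w2 ringtop 544 zmed 0.034146458 c 0.5584 0.021 sz 0.0868 0.0625 ang 11.6
now [0.5795 0.2726 0.2043] yaw 78.09 zaxis [-3.0e-04  4.8e-03 -1.0e+00] t 3.85 w 85.6
[[[-0.0001, 0.0003, 0.0124], 0.1, 0.0854], [[-0.0001, 0.0003, 0.0124], 0.1, 0.0854], [[-0.0002, 0.0004, 0.0124], 0.1, 0.0854], [[-0.0001, 0.0003, 0.0124], 0.1, 0.0854], [[-0.0002, 0.0004, 0.0124], 0.0, 0.0854], [[-0.0001, 0.0003, 0.0123], 0.1, 0.0854]]
[0.5813 0.2714 0.13  ] 77.59
```

View pics/w2.png

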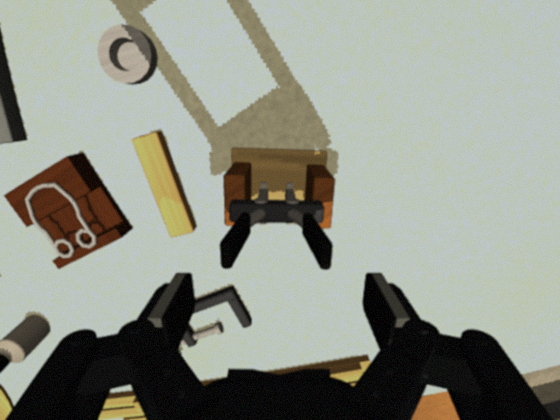

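>>> apply_moves --plan '[[[0, 0.0005, 0.0125], 0.2, 0.0854], [[0, 0.0005, 0.0125], 0.2, 0.0854], [[0, 0.0005, 0.0125], 0.2, 0.0854], [[-0.0005, 0, 0.0125], 0, 0.0854], [[0, 0, 0.0125], 0, 0.0854], [[0, 0, 0.01], 0, 0.0854], [[0, 0, 0.004], 0, 0.0854], [[0, 0, 0], 0, 0.0854], [[0, 0, 0], 0, 0.0854], [[0, 0, 0], 0, 0.0854]]'

```text
time: 5.1
position: [0.5806, 0.272, 0.1215]
ee_rot: [-2.448, -1.962, -0.002]
wrist_force: [-0.5, -0.5, -0.4]
width: 0.998
```

```bash
python3 ws.py w3; python3 meas.py w3;  python3 plan.py 0.5811 0.2713 0.125 77.5 3 0.0854
```

```text
pos [0.5806 0.272  0.1215] yaw 77.44 t 5.1 w 85.2 F [-0.5 -0.5 -0.4]
w3 uprights 2873 zmed 0.07900878 c 0.5763 0.2743 sz 0.1027 0.0502 ang 75.77
w3 crossbar 3004 zmed 0.096881986 c 0.5814 0.2713 sz 0.0842 0.0224 ang 76.44
w3 handletop 5141 zmed 0.17842531 c 0.5795 0.2729 sz 0.149 0.0269 ang 77.66
w3 blocktop 2642 zmed 0.029249582 c 0.5556 0.0237 sz 0.1066 0.102 ang 13.5
w3 ringtop 444 zmed 0.034152143 c 0.5734 0.0377 sz 0.0469 0.085 ang 58.62
now [0.5807 0.272  0.1216] yaw 77.44 zaxis [-0.0015  0.0043 -1.    ] t 5.15 w 85.7
[[[-0.0002, 0.0002, -0.0011], -0.0, 0.0854], [[-0.0002, 0.0002, -0.0012], -0.0, 0.0854], [[-0.0002, 0.0002, -0.0011], -0.1, 0.0854]]
[0.5811 0.2713 0.125 ] 77.54
```

View pics/w3.png

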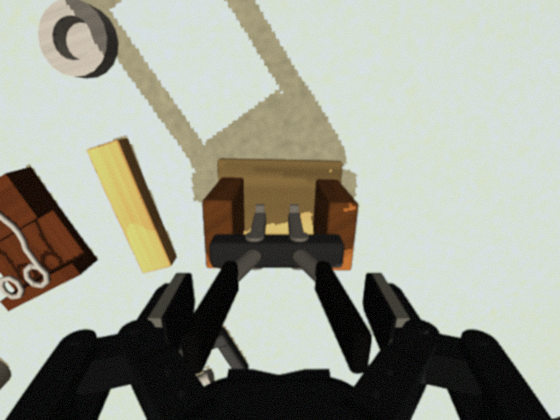

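>>> apply_moves --plan '[[[0, 0.0005, -0.001], 0, 0.0854], [[-0.0005, 0, -0.001], 0, 0.0854], [[0, 0, -0.001], 0, 0.07], [[0, 0, 0], 0, 0.066], [[0, 0, 0], 0, 0.064], [[0, 0, 0], 0, 0.064], [[0, 0, 0], 0, 0.064], [[0, 0, 0], 0, 0.064], [[0, 0, 0], 0, 0.064], [[0, 0, 0], 0, 0.064]]' --newtons 60

```text
time: 6.4
position: [0.5817, 0.2709, 0.1264]
ee_rot: [-2.449, -1.963, -0.005]
wrist_force: [-0.2, -0.5, 2.2]
width: 0.748
```

```bash
python3 ws.py w4; python3 meas.py w4
```

```text
pos [0.5817 0.2709 0.1264] yaw 77.44 t 6.4 w 63.9 F [-0.2 -0.5  2.2]
w4 uprights 2846 zmed 0.07901843 c 0.5765 0.2743 sz 0.1029 0.05 ang 76.29
w4 crossbar 2876 zmed 0.09688623 c 0.5817 0.2713 sz 0.0845 0.0229 ang 78.51
w4 handletop 5615 zmed 0.17926928 c 0.5807 0.2714 sz 0.1283 0.0276 ang 77.82
w4 blocktop 2837 zmed 0.029268438 c 0.5556 0.0235 sz 0.1067 0.1024 ang 13.6
w4 ringtop 499 zmed 0.034095466 c 0.5719 0.0364 sz 0.0512 0.0867 ang 58.46
```

View pics/w4.png

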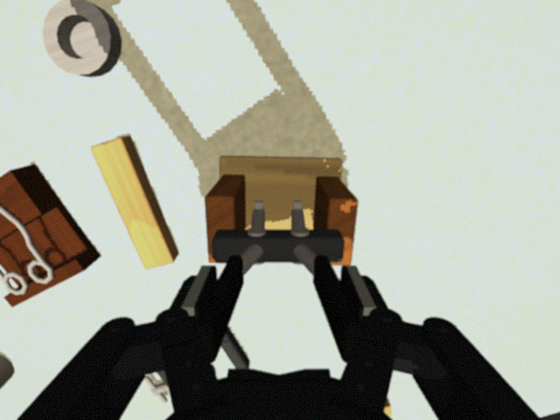

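>>> apply_moves --plan '[[[0, 0, -0.008], 0, 0.064], [[0, 0, -0.015], 0, 0.064], [[0, 0, -0.02], 0, 0.064], [[0, 0, -0.02], 0, 0.064], [[0, 0, -0.02], 0, 0.064], [[0, 0, -0.015], 0, 0.064], [[0, 0, -0.005], 0, 0.064], [[0, 0, 0], 0, 0.064], [[0, 0, 0], 0, 0.064], [[0, 0, 0], 0, 0.064]]'

```text
time: 7.7
position: [0.5786, 0.2705, 0.2311]
ee_rot: [-2.445, -1.961, 0.007]
wrist_force: [-0.1, -0.5, -3.6]
width: 0.753
```

```bash
python3 ws.py w5; python3 plan.py 0.587 0.027 0.225 103.5 8 0.064
```

```text
pos [0.5786 0.2705 0.2311] yaw 77.45 t 7.7 w 64.3 F [-0.1 -0.5 -3.6]
now [0.5785 0.2704 0.231 ] yaw 77.45 zaxis [-0.0083  0.0025 -1.    ] t 7.75 w 63.9
[[[-0.0295, 0.0076, 0.0007], -3.3, 0.064], [[-0.0299, 0.0059, 0.0008], -3.2, 0.064], [[-0.0301, 0.0043, 0.0007], -3.3, 0.064], [[-0.0303, 0.0025, 0.0008], -3.2, 0.064], [[-0.0304, 0.0008, 0.0007], -3.3, 0.064], [[-0.0304, -0.0009, 0.0008], -3.2, 0.064], [[-0.0304, -0.0026, 0.0007], -3.3, 0.064], [[-0.0302, -0.0044, 0.0008], -3.2, 0.064]]
[0.587  0.0269 0.225 ] 103.45
```

View pics/w5.png

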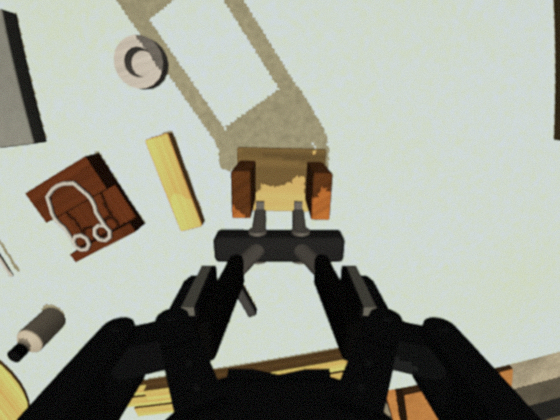

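The pliers hang firmly in the grip: the crossbar is still at (280,243), the force changed by about -3.5 N, and the stand is now empty. I'll measure the stand now that it is clear, then move over to the ring.

```bash
python3 meas.py w5
```

```text
w5 uprights 1864 zmed 0.07891829 c 0.5766 0.2746 sz 0.1024 0.0499 ang 75.84
crossbar 0
w5 handletop 14 zmed 0.17270531 c 0.5726 0.2725 sz 0.0379 0.001 ang 77.57
w5 blocktop 3225 zmed 0.029167004 c 0.5556 0.0233 sz 0.1067 0.1028 ang 13.63
w5 ringtop 457 zmed 0.034207582 c 0.5589 0.0206 sz 0.0875 0.0623 ang 10.55
```

>>> apply_moves --plan '[[[-0.02, 0.006, 0], -3, 0.064], [[-0.03, 0.006, 0], -3.5, 0.064], [[-0.0305, 0.004, 0], -3.5, 0.064], [[-0.0305, 0.0025, 0], -3.5, 0.064], [[-0.031, 0.001, 0], -3.5, 0.064], [[-0.031, -0.001, 0], -3, 0.064], [[-0.031, -0.003, 0.002], -3, 0.064], [[-0.03, -0.004, 0.002], -2, 0.064], [[-0.005, 0, 0], 0, 0.064], [[0, 0, 0], 0, 0.064]]'

```text
time: 9.0
position: [0.5899, 0.0234, 0.2212]
ee_rot: [-1.94, -2.454, 0.012]
wrist_force: [-0.4, 1.0, -2.9]
width: 0.749
```

```bash
python3 ws.py w6; python3 meas.py w6
python3 - <<'E'
from h import *
for t in['eye_l','eye_r','tip_l','tip_r','ring']:
    print(t,[(x['at'],round(x['p'],2)) for x in pinpoint('wrist',t)])
E
```

```text
pos [0.5899 0.0234 0.2212] yaw 103.35 t 9.0 w 64.0 F [-0.4  1.  -2.9]
w6 uprights 1658 zmed 0.07895375 c 0.5773 0.2736 sz 0.1038 0.0499 ang 76.12
crossbar 0
handletop 0
w6 blocktop 4354 zmed 0.029267974 c 0.5556 0.023 sz 0.1057 0.1011 ang 13.52
w6 ringtop 686 zmed 0.034146447 c 0.5578 0.0205 sz 0.0865 0.0631 ang 13.23
eye_l [([260.5, 188.9], 0.91), ([294.8, 190.5], 0.83)]
eye_r [([260.5, 188.9], 0.91), ([294.8, 190.5], 0.83)]
tip_l [([256.0, 210.4], 0.92), ([291.9, 208.3], 0.8), ([510.0, 244.9], 0.56), ([293.6, 188.2], 0.33)]
tip_r [([256.0, 210.4], 0.92), ([291.9, 208.3], 0.8), ([510.0, 244.9], 0.56), ([293.6, 188.2], 0.33)]
ring [([255.6, 215.0], 0.22)]
```

View pics/w6.png

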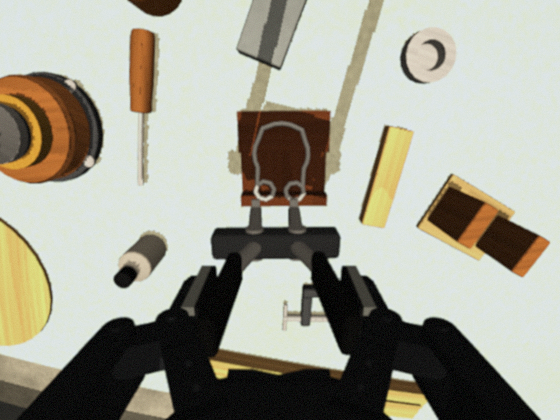

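The wrist view shows the ring eyes at about (262,190) and (295,190), and the plier tips just below them at (255,205) and (295,205). I'll project the model tips to check the hand-eye consistency.

Run:
```python
from h import *
np.set_printoptions(precision=4,suppress=True)
T=np.load('w6.npz')['T'];im=np.load('w6.npz')['im']
C=cam('wrist',T)
e=onplane(C,[[260.5,188.9],[294.8,190.5]],.0317); print('eyes',e,'mid',e.mean(0),'dist',np.linalg.norm(e[0]-e[1]),'yaw',np.degrees(np.arctan2(*(e[1]-e[0])[[1,0]])))
I=np.eye(4); Ct=cam('wrist',I)
def pr(p): return proj(Ct,[p])[0]
v=cv2.resize(im[150:280,190:370],None,fx=4.4,fy=4.4,interpolation=cv2.INTER_CUBIC)[:,:,::-1].copy()
for z,col in((.1024,(0,255,0)),(.1144,(0,0,255)),(.0994,(255,0,0)),(.0374,(0,255,255))):
    for x in((-.016,.016) if z>.05 else (-.042,.042)):
        p=pr([x,0,z]); print(z,x,p); q=((p-[190,150]+.5)*4.4).astype(int); cv2.circle(v,tuple(map(int,q)),3,col,-1)
cv2.imwrite('pics/w6c.png',v)
```

```text
eyes [[0.5931 0.0051 0.0317]
 [0.5861 0.0434 0.0317]] mid [0.5896 0.0242 0.0317] dist 0.038912639774817744 yaw 100.45351058962346
0.1024 -0.016 [259.0837 212.6216]
0.1024 0.016 [296.4188 212.5835]
0.1144 -0.016 [259.8901 208.234 ]
0.1144 0.016 [295.6566 208.1974]
0.0994 -0.016 [258.871  213.7792]
0.0994 0.016 [296.6198 213.7408]
0.0374 -0.042 [213.5489 245.085 ]
0.0374 0.042 [341.6416 244.9603]
```

View pics/w6c.png

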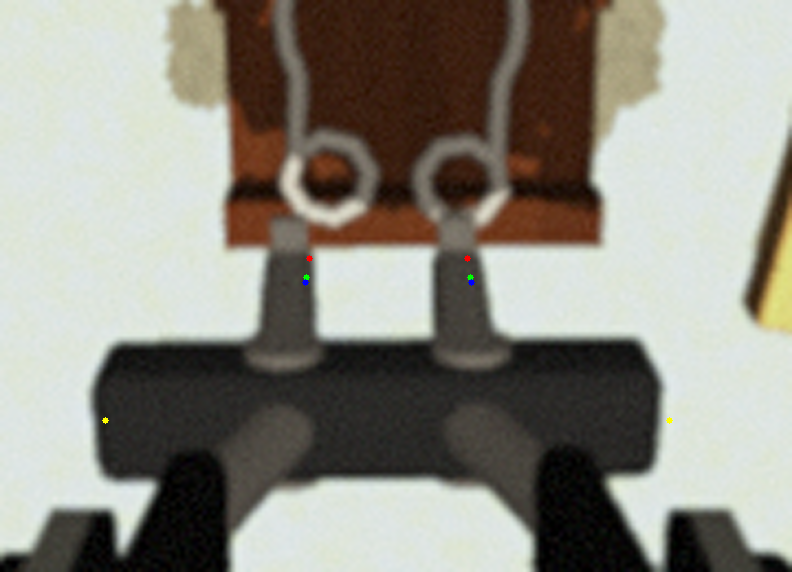

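```bash
cat > eyes.py <<'E'
from h import *
from plan import cur,rowsim
import sys,json
np.set_printoptions(precision=4,suppress=True)
# tip pixel calibration: pin centre in tool frame (x-,y,z),(x+)
def eyeworld(T,px,z=.0317):
    return onplane(cam('wrist',T),px,z)
if __name__=='__main__':
    I=np.eye(4); Ct=cam('wrist',I)
    for x in(-.016,.016):
        print('bar -y bottom',proj(Ct,[[x,-.012,.0994]])[0],'top',proj(Ct,[[x,-.012,.093]])[0],'pin y0',proj(Ct,[[x,0,.1024]])[0])
    T=np.load('w6.npz')['T']
    px=[[190+329.5/4.4-.5,150+177/4.4-.5],[190+461/4.4-.5,150+179/4.4-.5]]
    e=eyeworld(T,px); print(px,e,e.mean(0),np.linalg.norm(e[0]-e[1]),np.degrees(np.arctan2(*(e[1]-e[0])[[1,0]])))
    # tip rays: observed bar centre cols 255.5/293.9 at depth of tool z .0994
    for u in(255.0,293.4):
        r=rays(Ct,[[u,198.4]])[0]; d=r@Ct[2][:3,:3].T; o=Ct[2][:3,3]; print('bar end tool',o+d*((.0994-o[2])/d[2]))
E
python3 eyes.py
```

```text
bar -y bottom [258.5545 200.2131] top [258.0686 202.4771] pin y0 [259.0837 212.6216]
bar -y bottom [296.8889 200.1735] top [297.3475 202.4367] pin y0 [296.4188 212.5835]
[[264.3863636363636, 189.72727272727272], [294.27272727272725, 190.1818181818182]] [[0.5931 0.0096 0.0317]
 [0.5858 0.0427 0.0317]] [0.5894 0.0261 0.0317] 0.033880271614125636 102.30575462152393
bar end tool [-0.0189 -0.0136  0.0994]
bar end tool [ 0.0131 -0.0135  0.0994]
```

```bash
python3 plan.py .5902 .0293 .165 102.3 5 .064
```

```text
now [0.5898 0.0242 0.2215] yaw 103.49 zaxis [-0.0155  0.0018 -0.9999] t 9.3 w 64.0
[[[0.001, 0.0003, 0.0113], 0.2, 0.064], [[0.001, 0.0003, 0.0113], 0.2, 0.064], [[0.001, 0.0003, 0.0113], 0.3, 0.064], [[0.0009, 0.0003, 0.0113], 0.2, 0.064], [[0.001, 0.0003, 0.0113], 0.3, 0.064]]
[0.5902 0.0293 0.165 ] 102.29
```

>>> apply_moves --plan '[[[0.001, 0.0005, 0.008], 0.2, 0.064], [[0.001, 0.0005, 0.011], 0.2, 0.064], [[0.001, 0.0005, 0.012], 0.3, 0.064], [[0.001, 0, 0.012], 0.2, 0.064], [[0.001, 0, 0.01], 0.2, 0.064], [[0, 0, 0.003], 0, 0.064], [[0, 0, 0], 0, 0.064], [[0, 0, 0], 0, 0.064], [[0, 0, 0], 0, 0.064], [[0, 0, 0], 0, 0.064]]'

```text
time: 10.55
position: [0.5894, 0.0309, 0.1614]
ee_rot: [-1.961, -2.438, 0.013]
wrist_force: [-0.9, -0.3, -3.9]
width: 0.75
```

```bash
python3 ws.py w7
python3 - <<'E'
from h import *
d=np.load('w7.npz'); T=d['T'];print(T[:3,2])
v=cv2.resize(d['im'][150:280,190:370],None,fx=4.4,fy=4.4,interpolation=cv2.INTER_CUBIC)[:,:,::-1].copy()
cv2.imwrite('pics/w7c.png',v)
E
```

```text
pos [0.5894 0.0309 0.1614] yaw 102.38 t 10.55 w 64.1 F [-0.9 -0.3 -3.9]
[-0.01546956  0.00199527 -0.99987835]
```

View pics/w7c.png

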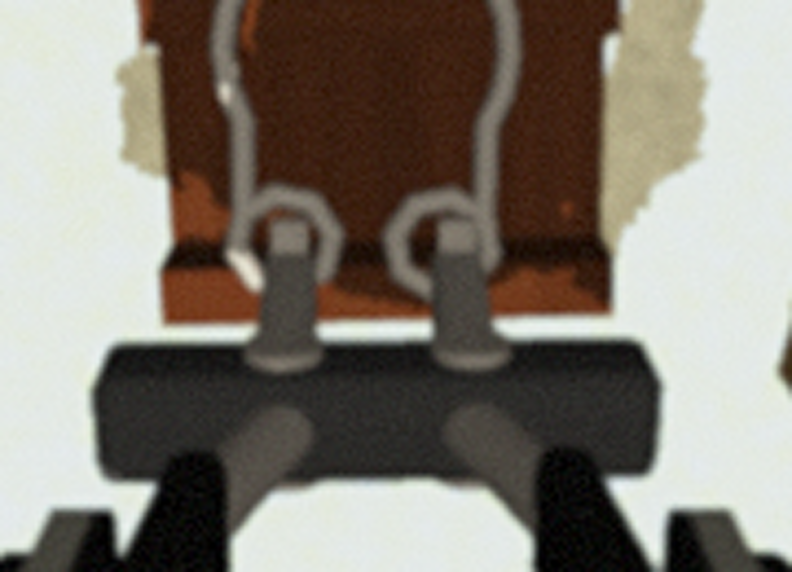

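```bash
cat > fit.py <<'E'
from h import *
import sys
np.set_printoptions(precision=4,suppress=True)
# fit 2 circles: project eye model (outer radius 13-?); overlay and report
def overlay(tag,mid,yaw,out,z=.0317,sep=.034,tip=None):
    d=np.load(tag+'.npz'); T=d['T']; C=cam('wrist',T)
    s=4.4;o=np.array([190,150])
    v=cv2.resize(d['im'][150:280,190:370],None,fx=s,fy=s,interpolation=cv2.INTER_CUBIC)[:,:,::-1].copy()
    u=np.array([np.cos(np.radians(yaw)),np.sin(np.radians(yaw))])
    for k in(-1,1):
        c=np.array(mid)+k*sep/2*u
        for r,col in((.008,(0,255,0)),(.013,(0,255,255))):
            a=np.linspace(0,2*np.pi,60); X=np.c_[c[0]+r*np.cos(a),c[1]+r*np.sin(a),np.full(60,z)]
            q=(proj(C,X)-o+.5)*s; cv2.polylines(v,[q.astype(np.int32).reshape(-1,1,2)],True,col,1)
        X=(T@np.array([-.0029+k*.016,-.0015,.1024,1]))[:3]; q=(proj(C,[X])[0]-o+.5)*s; cv2.circle(v,tuple(int(t) for t in q),3,(0,0,255),-1)
    cv2.imwrite(out,v)
if __name__=='__main__':
    tag=sys.argv[1]; px=np.array([float(a) for a in sys.argv[2:6]]).reshape(2,2)/4.4+[190,150]-.5
    d=np.load(tag+'.npz'); T=d['T']; e=onplane(cam('wrist',T),px,.0317); u=e[1]-e[0]; yaw=np.degrees(np.arctan2(u[1],u[0]))
    print(e,'mid',e.mean(0),np.linalg.norm(u),yaw)
    tip=(T@np.array([-.0029,-.0015,.1024,1]))[:3]; print('tip mid now',tip)
    dd=e.mean(0)-tip; print('tool shift needed along tool x,y (vertical drop ignored):',T[:3,:3].T@np.array([dd[0],dd[1],0]), 'along tool axis to z:', T[:3,:3].T@dd)
    overlay(tag,e.mean(0)[:2],yaw,f'pics/{tag}o.png')
E
python3 fit.py w7 290 237 443 238
```

```text
[[0.592  0.0106 0.0317]
 [0.5853 0.0427 0.0317]] mid [0.5887 0.0266 0.0317] 0.03278932033026386 101.8343159429314
tip mid now [0.5869 0.028  0.059 ]
tool shift needed along tool x,y (vertical drop ignored): [-0.0017  0.0014 -0.    ] along tool axis to z: [-0.0018  0.0018  0.0273]
```

View pics/w7o.png

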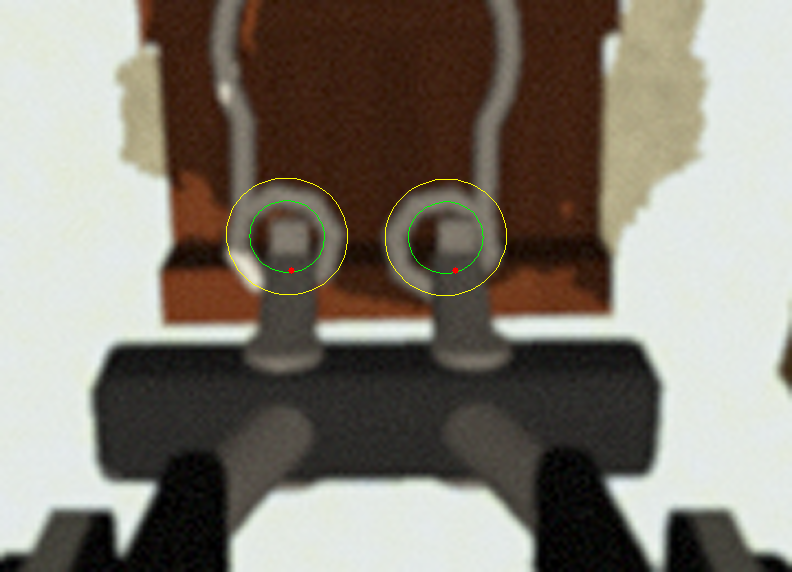

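>>> apply_moves --plan '[[[-0.0015, 0.001, 0], 0.3, 0.064], [[-0.0005, 0.001, 0.002], 0, 0.064], [[0, 0, 0.003], 0, 0.064], [[0, 0, 0.002], 0, 0.064], [[0, 0, 0], 0, 0.064], [[0, 0, 0], 0, 0.064], [[0, 0, 0], 0, 0.064], [[0, 0, 0], 0, 0.064], [[0, 0, 0], 0, 0.064], [[0, 0, 0], 0, 0.064]]'

```text
time: 11.85
position: [0.5919, 0.0293, 0.1541]
ee_rot: [-1.968, -2.432, 0.012]
wrist_force: [-0.4, 1.0, -3.2]
width: 0.753
```

```bash
python3 ws.py w8
python3 - <<'E'
from h import *
d=np.load('w8.npz'); T=d['T'];print(T[:3,2])
v=cv2.resize(d['im'][150:280,190:370],None,fx=4.4,fy=4.4,interpolation=cv2.INTER_CUBIC)[:,:,::-1].copy()
cv2.imwrite('pics/w8c.png',v)
E
```

```text
pos [0.5919 0.0293 0.1541] yaw 102.06 t 11.85 w 64.3 F [-0.4  1.  -3.2]
[-0.01503181  0.00199966 -0.99988502]
```

View pics/w8c.png

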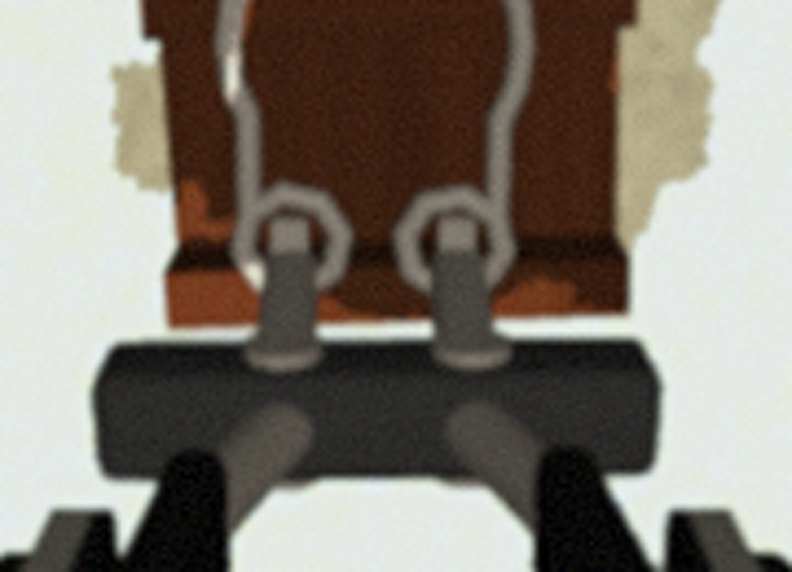

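```bash
python3 fit.py w8 292 239 455 239
```

```text
[[0.5926 0.0095 0.0317]
 [0.5856 0.0428 0.0317]] mid [0.5891 0.0261 0.0317] 0.03401176267601621 101.90690349176242
tip mid now [0.5895 0.0263 0.0517]
tool shift needed along tool x,y (vertical drop ignored): [-0.0001 -0.0004  0.    ] along tool axis to z: [-0.0002 -0.0001  0.02  ]
```

View pics/w8o.png

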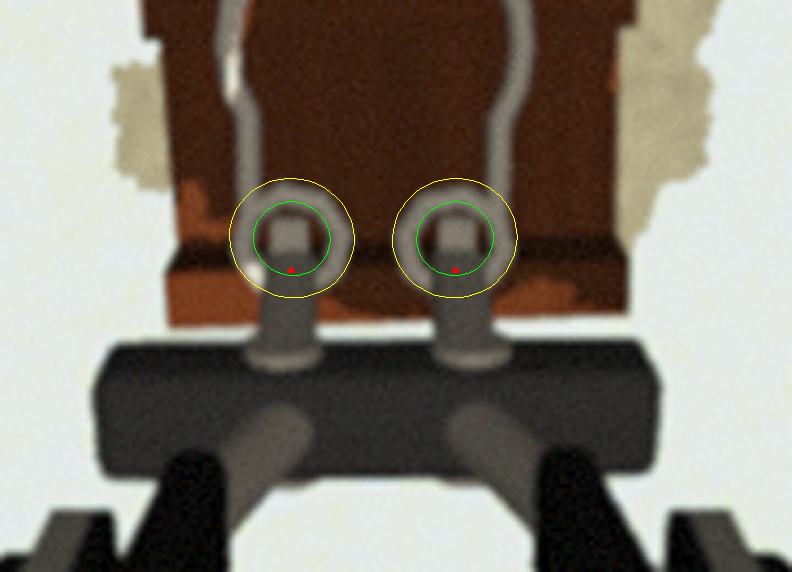

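>>> apply_moves --plan '[[[0, 0, 0.003], 0, 0.064], [[0, 0, 0.004], 0, 0.064], [[0, 0, 0.004], 0, 0.064], [[0, 0, 0.003], 0, 0.064], [[0, 0, 0.002], 0, 0.064], [[0, 0, 0.0015], 0, 0.064], [[0, 0, 0.001], 0, 0.064], [[0, 0, 0], 0, 0.064], [[0, 0, 0], 0, 0.064], [[0, 0, 0], 0, 0.064]]'

```text
time: 13.15
position: [0.5943, 0.0289, 0.1376]
ee_rot: [-1.971, -2.437, 0.007]
wrist_force: [0.1, 0.3, 1.0]
width: 0.751
```

```bash
python3 ws.py w9
python3 - <<'E'
from h import *
d=np.load('w9.npz'); T=d['T'];print(T[:3,2])
v=cv2.resize(d['im'][150:280,190:370],None,fx=4.4,fy=4.4,interpolation=cv2.INTER_CUBIC)[:,:,::-1].copy()
cv2.imwrite('pics/w9c.png',v)
E
```

```text
pos [0.5943 0.0289 0.1376] yaw 102.06 t 13.15 w 64.1 F [0.1 0.3 1. ]
[-0.00831042  0.00127395 -0.99996466]
```

View pics/w9c.png

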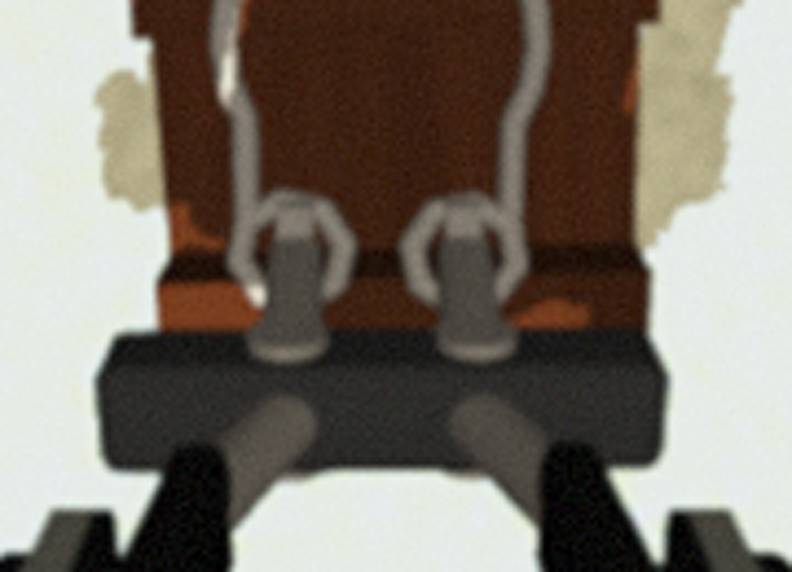

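Run:
```python
from h import *
np.set_printoptions(precision=4,suppress=True,linewidth=150)
for t in('w8','w9'):
    d=np.load(t+'.npz'); P=d['P']
    for nm,(a,b) in dict(barL=(295,212),barR=(463,212),barL2=(290,235),eyeLright=(345,240),eyeRleft=(412,240),eyeLleft=(240,250),eyeRr=(515,250),armL=(245,150),armR=(512,150),ringarmLfar=(220,40),blk=(380,100)).items():
        u,v=int(190+a/4.4),int(150+b/4.4); print(t,nm,np.nanmax(P[v-1:v+2,u-1:u+2,2]),P[v,u])
im,dd=snapshot('scene'); cv2.imwrite('pics/s9.png',cv2.resize(im[180:260,250:350],None,fx=7,fy=7,interpolation=cv2.INTER_CUBIC)[:,:,::-1])
```

```text
w8 barL 0.054887743772616876 [0.5814 0.0097 0.0513]
w8 barR 0.054994736673971534 [0.5748 0.0411 0.051 ]
w8 barL2 0.05607658938878762 [0.5853 0.0089 0.0536]
w8 eyeLright 0.03497552967541978 [0.5901 0.0204 0.0331]
w8 eyeRleft 0.03571208448617019 [0.5872 0.0338 0.0335]
w8 eyeLleft 0.03503714002888508 [ 0.5961 -0.0007  0.0344]
w8 eyeRr 0.033338677398060235 [0.5884 0.058  0.0193]
w8 armL 0.03446402364968204 [ 0.5762 -0.0035  0.0324]
w8 armR 0.03432340015731933 [0.5697 0.0535 0.0084]
w8 ringarmLfar 0.03547907893364877 [ 0.5547 -0.0115  0.0347]
w8 blk 0.009409879259372256 [0.5643 0.0224 0.0083]
w9 barL 0.0400211622712259 [0.5833 0.0093 0.0386]
w9 barR 0.038724272592235987 [0.577  0.0403 0.0378]
w9 barL2 0.0412264602771755 [0.5879 0.0084 0.0388]
w9 eyeLright 0.03490911252222573 [0.5881 0.0194 0.0335]
w9 eyeRleft 0.0346131359082692 [0.5851 0.0319 0.0346]
w9 eyeLleft 0.03502818669837898 [ 0.5936 -0.0003  0.035 ]
w9 eyeRr 0.03476543789778297 [0.5828 0.0524 0.0341]
w9 armL 0.03497028069677727 [ 0.5746 -0.0028  0.035 ]
w9 armR 0.035930733651006824 [nan nan nan]
w9 ringarmLfar 0.03510555347070499 [ 0.5552 -0.0106  0.0334]
w9 blk 0.009728945027449365 [0.5642 0.0213 0.0097]
```

View pics/s9.png

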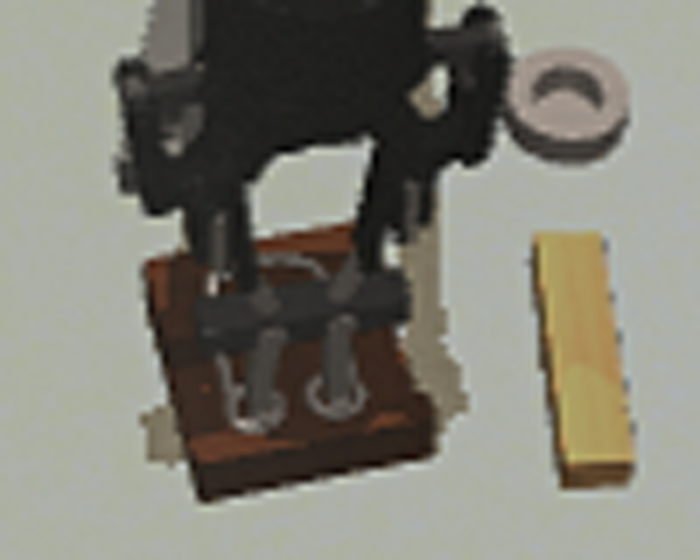

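The shoulders rest on the eyes, with the pins centred in them and about 4.5 N of contact force. I'll squeeze gradually and ease the tool up, because the pads swing forward as they close.

>>> apply_moves --plan '[[[0, -0.0005, -0.0005], 0, 0.06], [[0, -0.0005, -0.0005], 0, 0.056], [[0, 0, -0.0005], 0, 0.052], [[0, 0, -0.0005], 0, 0.048], [[0, 0, -0.0005], 0, 0.044], [[0, 0, -0.0005], 0, 0.041], [[0, 0, 0], 0, 0.041], [[0, 0, 0], 0, 0.041], [[0, 0, 0], 0, 0.041], [[0, 0, 0], 0, 0.041]]' --newtons 40

```text
time: 14.5
position: [0.5947, 0.0272, 0.1419]
ee_rot: [-1.974, -2.44, 0.006]
wrist_force: [-0.6, -2.2, 2.6]
width: 0.487
```

```bash
cat > crop.py <<'E'
import sys
from ws import *
tag=sys.argv[1]
T,C,im,d,P=shoot(tag); print('z',T[:3,2].round(4))
v=cv2.resize(im[130:280,190:370],None,fx=4,fy=4,interpolation=cv2.INTER_CUBIC)[:,:,::-1].copy(); cv2.imwrite(f'pics/{tag}c.png',v)
E
python3 crop.py w10
```

```text
pos [0.5947 0.0272 0.1419] yaw 102.06 t 14.5 w 41.6 F [-0.6 -2.2  2.6]
z [-5.e-03 -9.e-04 -1.e+00]
```

View pics/w10c.png

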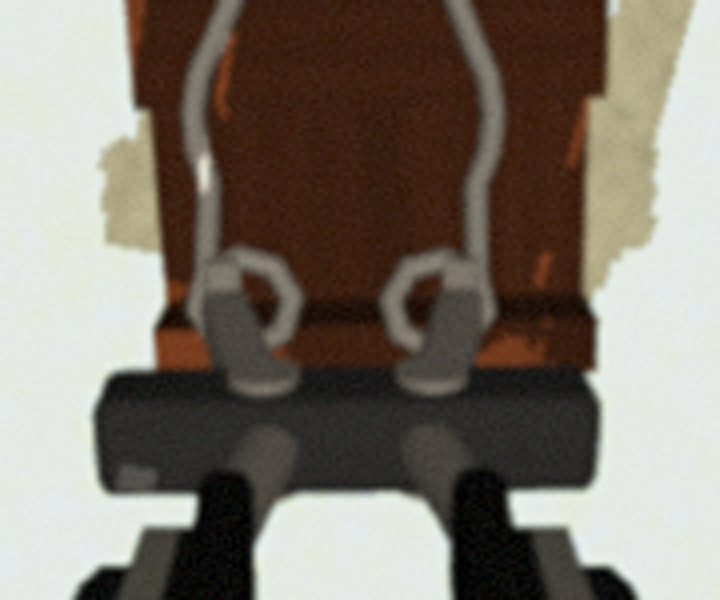

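>>> apply_moves --plan '[[[0, 0, -0.0005], 0, 0.038], [[0, 0, -0.0005], 0, 0.036], [[0, 0, -0.0005], 0, 0.034], [[0, 0, 0], 0, 0.032], [[0, 0, 0], 0, 0.03], [[0, 0, 0], 0, 0.028], [[0, 0, 0], 0, 0.027], [[0, 0, 0], 0, 0.027], [[0, 0, 0], 0, 0.027], [[0, 0, 0], 0, 0.027]]' --newtons 40

```text
time: 15.8
position: [0.5946, 0.027, 0.143]
ee_rot: [-1.974, -2.44, 0.007]
wrist_force: [-0.4, -2.6, 1.9]
width: 0.362
```

```bash
python3 crop.py w11
```

```text
pos [0.5946 0.027  0.143 ] yaw 102.06 t 15.8 w 30.9 F [-0.4 -2.6  1.9]
z [-0.0055 -0.0012 -1.    ]
```

View pics/w11c.png

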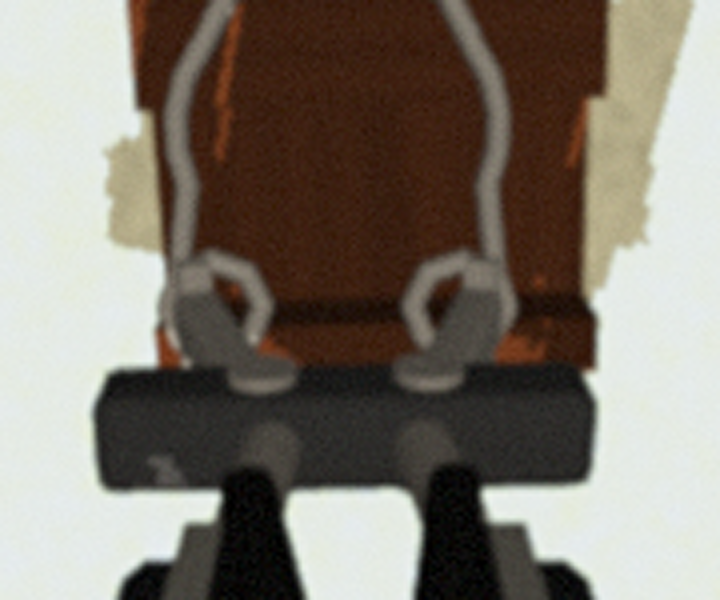

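>>> apply_moves --plan '[[[0, 0, -0.002], 0, 0.027], [[0, 0, -0.004], 0, 0.027], [[0, 0, -0.006], 0, 0.027], [[0, 0, -0.01], 0, 0.027], [[0, 0, -0.015], 0, 0.027], [[0, 0, -0.015], 0, 0.027], [[0, 0, -0.01], 0, 0.027], [[0, 0, -0.003], 0, 0.027], [[0, 0, 0], 0, 0.027], [[0, 0, 0], 0, 0.027]]' --newtons 40

```text
time: 17.1
position: [0.5923, 0.0296, 0.2103]
ee_rot: [-1.969, -2.433, 0.007]
wrist_force: [0.4, 0.5, -4.3]
width: 0.363
```

```bash
python3 crop.py w12
python3 - <<'E'
from h import *
im,dd=snapshot('scene'); cv2.imwrite('pics/s12.png',cv2.resize(im[150:270,230:370],None,fx=5,fy=5,interpolation=cv2.INTER_CUBIC)[:,:,::-1])
E
```

```text
pos [0.5923 0.0296 0.2103] yaw 102.03 t 17.1 w 31.0 F [ 0.4  0.5 -4.3]
z [-0.012   0.0037 -0.9999]
```

View pics/w12.png

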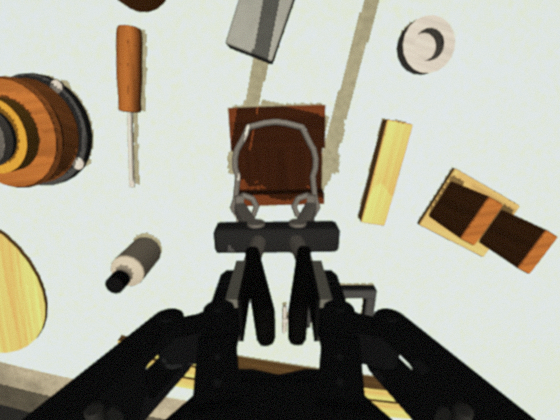

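View pics/s12.png

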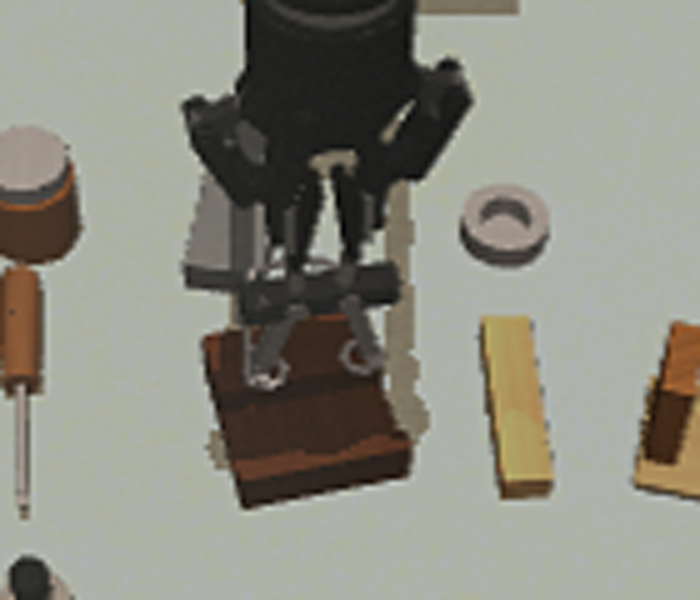

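The ring is spread and lifted, hanging at wrist pixels (275,165) clear of the block. Next I'll measure its pose in the tool frame.

```bash
cat > ringtool.py <<'E'
from h import *
import sys
from scipy.optimize import least_squares
np.set_printoptions(precision=4,suppress=True,linewidth=150)
d=np.load(sys.argv[1]+'.npz'); T=d['T']; P=d['P']; Ti=np.linalg.inv(T)
Q=P.reshape(-1,3)@Ti[:3,:3].T+Ti[:3,3]; im=d['im'].reshape(-1,3)
m=(abs(Q[:,0])<.05)&(Q[:,1]<-.0)&(Q[:,1]>-.095)&(Q[:,2]>.06)&(Q[:,2]<.125)
W=Q[m]; print(len(W)); h,e=np.histogram(W[:,2],np.arange(.06,.126,.003)); print([(round(e[i],3),int(h[i])) for i in range(len(h))])
B=Q[m&(Q[:,1]<-.022)]
# use median-robust plane
A=np.c_[B[:,:2],np.ones(len(B))]
f=least_squares(lambda p:A@p-B[:,2],[0,0,.1],loss='soft_l1',f_scale=.001).x; r=A@f-B[:,2]
print('plane z=ax+by+c',f,'n',len(B),'mad',np.median(abs(r)))
for y0 in np.arange(-.085,-.02,.01):
    g=B[(B[:,1]>y0)&(B[:,1]<y0+.01)]
    if len(g): 
        L=g[g[:,0]<-.003]; Rr=g[g[:,0]>-.003]
        print(round(y0+.005,3),'L x',np.median(L[:,0]) if len(L) else None,'R x',np.median(Rr[:,0]) if len(Rr) else None,'zL',np.median(L[:,2]) if len(L) else None,'zR',np.median(Rr[:,2]) if len(Rr) else None)
print('ymin',np.percentile(B[:,1],[0,1,2,5]))
G=B[(abs(r)<.004)]
# circle-ish fit to round part (y<-.045)
g=G[G[:,1]<-.05]; c=least_squares(lambda p:np.hypot(g[:,0]-p[0],g[:,1]-p[1])-p[2],[0,-.045,.03],loss='soft_l1',f_scale=.001).x; print('circle',c,len(g))
E
python3 ringtool.py w12
```

```text
2247
[(np.float64(0.06), 2), (np.float64(0.063), 17), (np.float64(0.066), 29), (np.float64(0.069), 49), (np.float64(0.072), 42), (np.float64(0.075), 40), (np.float64(0.078), 43), (np.float64(0.081), 43), (np.float64(0.084), 43), (np.float64(0.087), 42), (np.float64(0.09), 39), (np.float64(0.093), 38), (np.float64(0.096), 36), (np.float64(0.099), 47), (np.float64(0.102), 110), (np.float64(0.105), 655), (np.float64(0.108), 948), (np.float64(0.111), 24), (np.float64(0.114), 0), (np.float64(0.117), 0), (np.float64(0.12), 0)]
plane z=ax+by+c [0.0286 0.0101 0.1089] n 1114 mad 0.0005645140400193024
-0.08 L x -0.007707054256590989 R x 0.002309960096995828 zL 0.10827969823475939 zR 0.10849830353882017
-0.07 L x -0.018853105708138362 R x 0.013933659260034273 zL 0.10751148270055376 zR 0.10853474126561644
-0.06 L x -0.029614246906354717 R x 0.024928982626486455 zL 0.10737613219000963 zR 0.10885007577750175
-0.05 L x -0.034370668744981 R x 0.029886893339029066 zL 0.1073046079830946 zR 0.10911479439984975
-0.04 L x -0.03567103289570492 R x 0.03127224249334737 zL 0.10716253396193234 zR 0.10915742739835638
-0.03 L x -0.034297274168061734 R x 0.029814260184745617 zL 0.10775616076755859 zR 0.10949445486700116
-0.02 L x -0.0353777092530608 R x 0.030485830352212088 zL 0.10781141459102586 zR 0.10952391341364986
ymin [-0.0769 -0.0769 -0.0762 -0.0754]
circle [-0.0022 -0.0428  0.033 ] 712
```

```bash
python3 plan.py 0.6226 -0.2451 0.25 96 9 .027
```

```text
now [0.5923 0.0296 0.2101] yaw 102.03 zaxis [-0.0123  0.0037 -0.9999] t 17.2 w 30.3
[[[-0.0306, -0.0031, -0.0044], 0.7, 0.027], [[-0.0306, -0.0027, -0.0044], 0.7, 0.027], [[-0.0306, -0.0023, -0.0044], 0.7, 0.027], [[-0.0306, -0.0019, -0.0044], 0.7, 0.027], [[-0.0307, -0.0016, -0.0045], 0.6, 0.027], [[-0.0307, -0.0012, -0.0044], 0.7, 0.027], [[-0.0307, -0.0009, -0.0045], 0.6, 0.027], [[-0.0307, -0.0006, -0.0044], 0.7, 0.027], [[-0.0307, -0.0001, -0.0045], 0.6, 0.027]]
[ 0.6226 -0.2451  0.25  ] 96.03
```

>>> apply_moves --plan '[[[-0.015, -0.0015, -0.01], 0.5, 0.027], [[-0.026, -0.0025, -0.012], 0.7, 0.027], [[-0.034, -0.0025, -0.01], 0.8, 0.027], [[-0.036, -0.002, -0.006], 0.8, 0.027], [[-0.036, -0.002, -0.002], 0.7, 0.027], [[-0.036, -0.0015, 0], 0.7, 0.027], [[-0.036, -0.0015, 0], 0.7, 0.027], [[-0.03, -0.001, 0], 0.6, 0.027], [[-0.02, -0.0005, 0], 0.5, 0.027], [[-0.007, 0, 0], 0, 0.027]]' --newtons 40

```text
time: 18.45
position: [0.6213, -0.2635, 0.2534]
ee_rot: [-2.105, -2.321, 0.015]
wrist_force: [0.2, 0.1, -3.8]
width: 0.362
```

>>> apply_moves --plan '[[[0, 0, 0], 0, 0.027], [[0, 0, 0], 0, 0.027], [[0, 0, 0], 0, 0.027], [[0, 0, 0], 0, 0.027], [[0, 0, 0], 0, 0.027], [[0, 0, 0], 0, 0.027], [[0, 0, 0], 0, 0.027], [[0, 0, 0], 0, 0.027], [[0, 0, 0], 0, 0.027], [[0, 0, 0], 0, 0.027]]'

```text
time: 19.7
position: [0.6213, -0.2595, 0.2536]
ee_rot: [-2.099, -2.324, 0.013]
wrist_force: [-0.7, -0.8, -3.6]
width: 0.361
```

```bash
python3 ws.py w13; python3 ringtool.py w13
```

```text
pos [ 0.6213 -0.2595  0.2536] yaw 95.82 t 19.7 w 30.8 F [-0.7 -0.8 -3.6]
2250
[(np.float64(0.06), 2), (np.float64(0.063), 21), (np.float64(0.066), 38), (np.float64(0.069), 34), (np.float64(0.072), 46), (np.float64(0.075), 46), (np.float64(0.078), 32), (np.float64(0.081), 46), (np.float64(0.084), 38), (np.float64(0.087), 47), (np.float64(0.09), 42), (np.float64(0.093), 33), (np.float64(0.096), 48), (np.float64(0.099), 35), (np.float64(0.102), 117), (np.float64(0.105), 621), (np.float64(0.108), 970), (np.float64(0.111), 34), (np.float64(0.114), 0), (np.float64(0.117), 0), (np.float64(0.12), 0)]
plane z=ax+by+c [0.0276 0.0105 0.1089] n 1113 mad 0.0005958444639851956
-0.08 L x -0.007649550844018138 R x 0.00192895084632419 zL 0.10830471724652747 zR 0.10857149090358514
-0.07 L x -0.018858743156549063 R x 0.013967766969478157 zL 0.10759037013834272 zR 0.10833317671252238
-0.06 L x -0.029602576182496954 R x 0.025238120983874818 zL 0.10743327757833995 zR 0.10880198921637113
-0.05 L x -0.034305816451808635 R x 0.029966756285037532 zL 0.1073937522795557 zR 0.10927842362991852
-0.04 L x -0.035630668699340395 R x 0.03132511704500823 zL 0.1073397620653827 zR 0.10931289568233335
-0.03 L x -0.034302452448922494 R x 0.02988011311298594 zL 0.10767435604857534 zR 0.10942373520252272
-0.02 L x -0.03530199394484665 R x 0.03050940799782173 zL 0.10767010388647305 zR 0.10943042033502098
ymin [-0.077  -0.0769 -0.0762 -0.0754]
circle [-0.0022 -0.0428  0.0331] 715
```

View pics/w13.png

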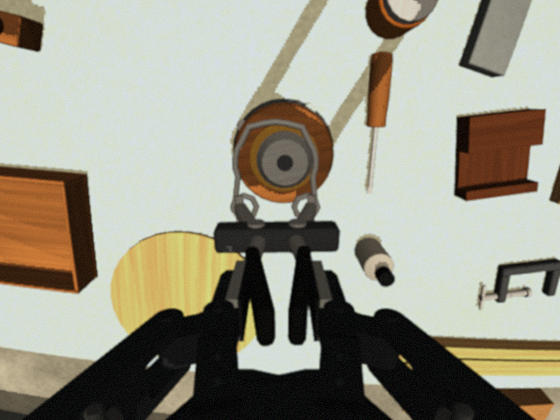

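The ring hangs steadily. The small spindle is under it, with its head centre at about (285,160). Now I'll fit the axis.

```bash
cat > axis.py <<'E'
from h import *
import sys
from scipy.optimize import least_squares
np.set_printoptions(precision=4,suppress=True,linewidth=150)
d=np.load(sys.argv[1]+'.npz'); T=d['T']; P=d['P'].reshape(-1,3)
R_=[]
for lo,hi,r in((.0465,.0545,.058),(.066,.0715,.037),(.0995,.106,.0225)):
    m=(np.hypot(P[:,0]-.5835,P[:,1]+.2557)<.075)&(P[:,2]>lo)&(P[:,2]<hi); Q=P[m][:,:2].astype(np.float32)
    if len(Q)<20: print(lo,len(Q)); continue
    hull=cv2.convexHull(np.ascontiguousarray(Q))[:,0]
    f=least_squares(lambda p:np.hypot(hull[:,0]-p[0],hull[:,1]-p[1])-p[2],[.5835,-.2557,r],loss='soft_l1',f_scale=.0007).x
    print(lo,len(Q),'z',np.median(P[m][:,2]),'fit',f)
E
python3 axis.py w13
python3 - <<'E'
from h import *
np.set_printoptions(precision=4,suppress=True,linewidth=150)
d=np.load('w13.npz'); v=cv2.resize(d['im'][80:230,190:370],None,fx=4,fy=4,interpolation=cv2.INTER_CUBIC)[:,:,::-1].copy(); cv2.imwrite('pics/w13c.png',v)
T=d['T']; print(T[:3,:3]); print('aim pt at ring z', (T@[-.0022,-.0405,.11,1])[:3])
E
```

```text
0.0465 3499 z 0.052071586363851674 fit [ 0.5832 -0.2562  0.0573]
0.066 793 z 0.0691612503704307 fit [ 0.584  -0.2563  0.0364]
0.0995 1797 z 0.10318326111473847 fit [ 0.5836 -0.2563  0.0235]
[[-0.1014  0.9948 -0.0131]
 [ 0.9948  0.1014  0.0008]
 [ 0.0021 -0.013  -0.9999]]
aim pt at ring z [ 0.5797 -0.2657  0.1442]
```

View pics/w13c.png

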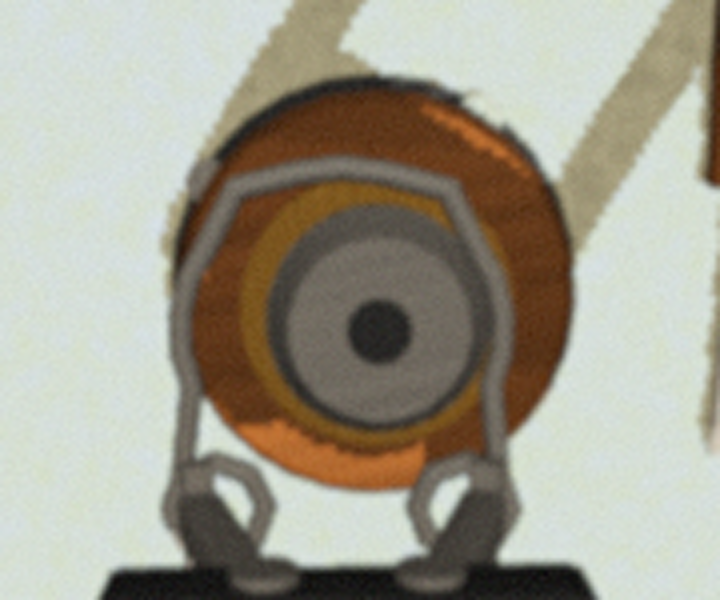

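>>> apply_moves --plan '[[[0.003, 0.002, 0], 0, 0.027], [[0.004, 0.0025, 0.002], 0, 0.027], [[0.002, 0.0015, 0.005], 0, 0.027], [[0, 0, 0.007], 0, 0.027], [[0, 0, 0.007], 0, 0.027], [[0, 0, 0.004], 0, 0.027], [[0, 0, 0], 0, 0.027], [[0, 0, 0], 0, 0.027], [[0, 0, 0], 0, 0.027], [[0, 0, 0], 0, 0.027]]'

```text
time: 21.0
position: [0.6262, -0.2493, 0.2264]
ee_rot: [-2.099, -2.323, 0.013]
wrist_force: [0.4, -0.3, -4.5]
width: 0.363
```

```bash
cat > c2.py <<'E'
import sys
from ws import *
np.set_printoptions(precision=4,suppress=True,linewidth=150)
tag=sys.argv[1]; ax=np.array([.5836,-.2563])
T,C,im,d,P=shoot(tag)
v=cv2.resize(im[90:240,190:370],None,fx=4,fy=4,interpolation=cv2.INTER_CUBIC)[:,:,::-1].copy()
for z,r,col in((.1032,.0225,(0,255,0)),(.0872,.029,(0,255,255)),(.0692,.037,(0,0,255))):
    a=np.linspace(0,2*np.pi,80); X=np.c_[ax[0]+r*np.cos(a),ax[1]+r*np.sin(a),np.full(80,z)]
    q=(proj(C,X)-[190,90]+.5)*4; cv2.polylines(v,[q.astype(np.int32).reshape(-1,1,2)],True,col,1)
cv2.imwrite(f'pics/{tag}c.png',v)
aim=(T@[-.0022,-.0405,.11,1])[:3]; dz=aim[2]-.072; fin=aim+T[:3,2]*dz
print('zax',T[:3,2],'aim',aim,'ring lower z~',aim[2]-.0005,'pred final',fin)
e=np.r_[ax-fin[:2],0]; print('tool shift',T[:3,:3].T@e,'axis in tool frame at ring z', (np.linalg.inv(T)@[ax[0],ax[1],aim[2],1])[:3])
E
python3 c2.py w14; python3 axis.py w14
```

```text
pos [ 0.6262 -0.2493  0.2264] yaw 95.81 t 21.0 w 31.0 F [ 0.4 -0.3 -4.5]
zax [-0.0136  0.001  -0.9999] aim [ 0.5846 -0.2554  0.117 ] ring lower z~ 0.11648235101794174 pred final [ 0.584  -0.2554  0.072 ]
tool shift [-0.0009 -0.0005  0.    ] axis in tool frame at ring z [-0.003  -0.0416  0.11  ]
0.0465 4195 z 0.05208076453563615 fit [ 0.5835 -0.2563  0.0575]
0.066 837 z 0.06926383525956142 fit [ 0.5838 -0.2563  0.0365]
0.0995 2193 z 0.10320764073584687 fit [ 0.5836 -0.2563  0.0235]
```

View pics/w14c.png

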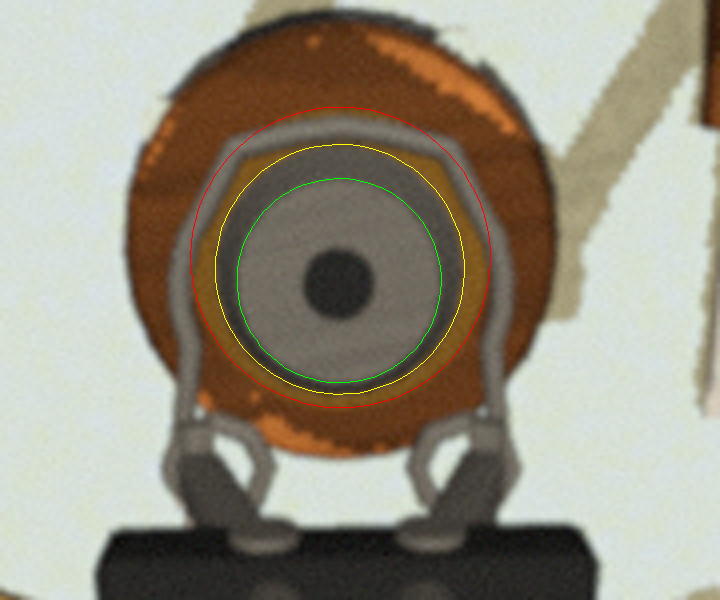

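>>> apply_moves --plan '[[[-0.001, -0.0005, 0.002], 0, 0.027], [[0, 0, 0.004], 0, 0.027], [[0, 0, 0.005], 0, 0.027], [[0, 0, 0.005], 0, 0.027], [[0, 0, 0.004], 0, 0.027], [[0, 0, 0.002], 0, 0.027], [[0, 0, 0], 0, 0.027], [[0, 0, 0], 0, 0.027], [[0, 0, 0], 0, 0.027], [[0, 0, 0], 0, 0.027]]'

```text
time: 22.3
position: [0.6256, -0.2504, 0.203]
ee_rot: [-2.099, -2.323, 0.013]
wrist_force: [-0.5, -0.1, -4.2]
width: 0.359
```

```bash
python3 c2.py w15; python3 axis.py w15; python3 ringtool.py w15 | grep -E 'plane|circle|ymin'
```

```text
pos [ 0.6256 -0.2504  0.203 ] yaw 95.81 t 22.3 w 30.7 F [-0.5 -0.1 -4.2]
zax [-0.0135  0.0009 -0.9999] aim [ 0.584  -0.2566  0.0935] ring lower z~ 0.09300250481555257 pred final [ 0.5837 -0.2565  0.072 ]
tool shift [ 0.0003 -0.0001  0.    ] axis in tool frame at ring z [-0.0019 -0.0409  0.11  ]
0.0465 4763 z 0.05205313408458884 fit [ 0.5835 -0.2563  0.0575]
0.066 839 z 0.06919290561882341 fit [ 0.5853 -0.2565  0.0352]
0.0995 2701 z 0.10317916520023848 fit [ 0.6022 -0.2539  0.0394]
plane z=ax+by+c [ 0.0101 -0.1703  0.0952] n 4450 mad 0.002806413369585689
ymin [-0.077  -0.0755 -0.0747 -0.0728]
circle [-0.0029 -0.0603  0.0173] 1221
```

View pics/w15c.png

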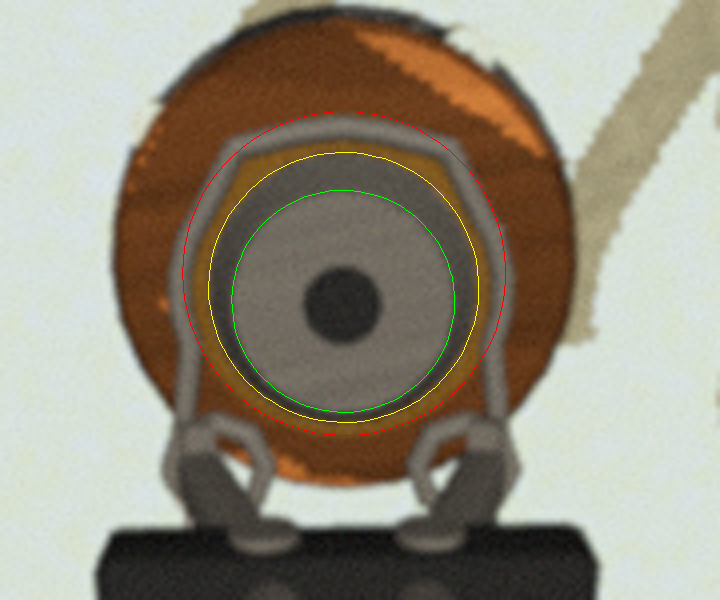

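>>> apply_moves --plan '[[[0, 0, 0.002], 0, 0.027], [[0, 0, 0.004], 0, 0.027], [[0, 0, 0.004], 0, 0.027], [[0, 0, 0.004], 0, 0.027], [[0, 0, 0.002], 0, 0.027], [[0, 0, 0.001], 0, 0.027], [[0, 0, 0], 0, 0.027], [[0, 0, 0], 0, 0.027], [[0, 0, 0], 0, 0.027], [[0, 0, 0], 0, 0.027]]'

```text
time: 23.6
position: [0.6254, -0.2504, 0.1848]
ee_rot: [-2.099, -2.324, 0.013]
wrist_force: [0.6, 0.6, -3.3]
width: 0.359
```

```bash
python3 c2.py w16
```

```text
pos [ 0.6254 -0.2504  0.1848] yaw 95.82 t 23.6 w 30.7 F [ 0.6  0.6 -3.3]
zax [-0.0133  0.0008 -0.9999] aim [ 0.5839 -0.2566  0.0754] ring lower z~ 0.07486973022385142 pred final [ 0.5838 -0.2566  0.072 ]
tool shift [ 0.0003 -0.0002  0.    ] axis in tool frame at ring z [-0.0019 -0.0407  0.11  ]
```

View pics/w16c.png

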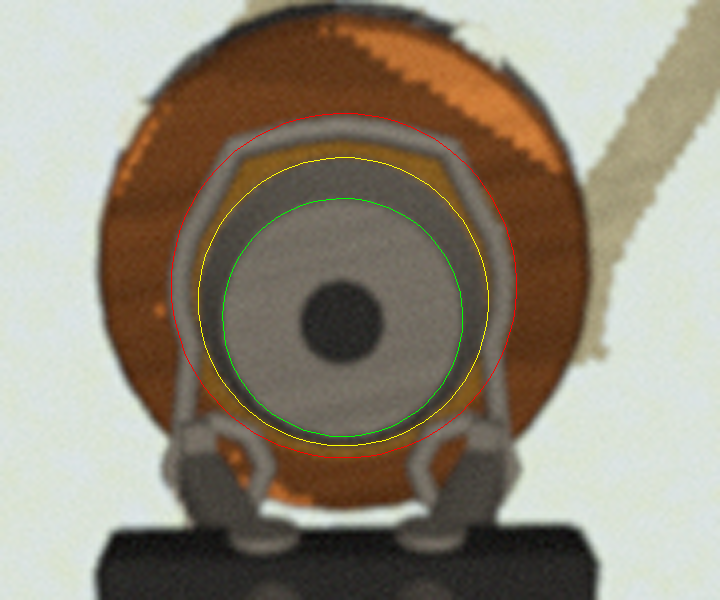

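>>> apply_moves --plan '[[[0, 0, 0.0005], 0, 0.027], [[0, 0, 0.0005], 0, 0.027], [[0, 0, 0.0005], 0, 0.027], [[0, 0, 0.0005], 0, 0.027], [[0, 0, 0], 0, 0.027], [[0, 0, 0], 0, 0.027], [[0, 0, 0], 0, 0.027], [[0, 0, 0], 0, 0.027], [[0, 0, 0], 0, 0.027], [[0, 0, 0], 0, 0.027]]'

```text
time: 24.9
position: [0.6254, -0.2504, 0.1828]
ee_rot: [-2.099, -2.324, 0.013]
wrist_force: [1.3, -0.1, -4.4]
width: 0.359
```

```bash
python3 c2.py w17
python3 - <<'E'
from h import *
P=np.load('w17.npz')['P']
np.set_printoptions(precision=4,suppress=True)
# ring heights around: sample wire at crop points
for a,b in((240,150),(340,130),(450,150),(500,260),(495,380),(180,270),(185,380)):
    u,v=int(190+a/4),int(90+b/4); print((a,b),np.nanmax(P[v-1:v+2,u-1:u+2,2]))
E
```

```text
pos [ 0.6254 -0.2504  0.1828] yaw 95.82 t 24.9 w 30.7 F [ 1.3 -0.1 -4.4]
zax [-0.0132  0.0008 -0.9999] aim [ 0.5839 -0.2566  0.0733] ring lower z~ 0.07279010204730618 pred final [ 0.5839 -0.2566  0.072 ]
tool shift [ 0.0003 -0.0002  0.    ] axis in tool frame at ring z [-0.0019 -0.0408  0.11  ]
(240, 150) 0.0773070797587394
(340, 130) 0.0776151116552945
(450, 150) 0.076013249733548
(500, 260) 0.0760522614456963
(495, 380) 0.07438519175888719
(180, 270) 0.07812502323307113
(185, 380) 0.07675053126264533
```

View pics/w17c.png

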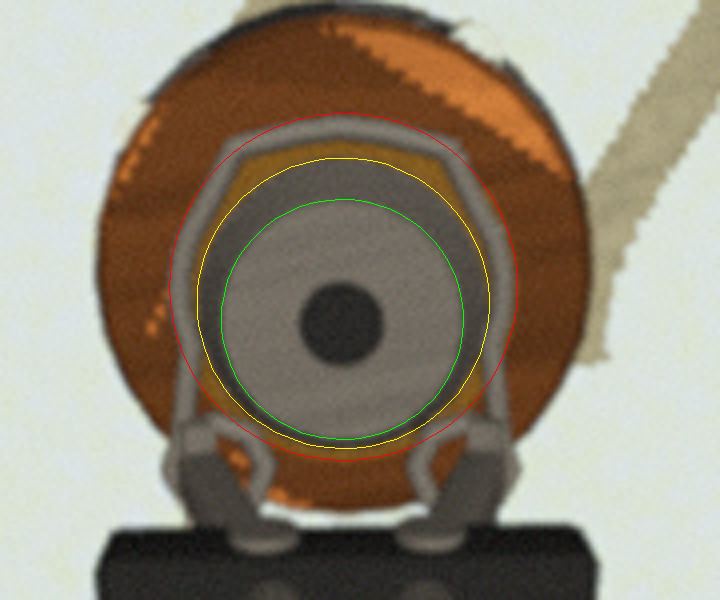

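>>> apply_moves --plan '[[[0, 0, 0.0005], 0, 0.027], [[0, 0, 0.0005], 0, 0.027], [[0, 0, 0.0005], 0, 0.027], [[0, 0, 0.0005], 0, 0.027], [[0, 0, 0], 0, 0.027], [[0, 0, 0], 0, 0.027], [[0, 0, 0], 0, 0.027], [[0, 0, 0], 0, 0.027], [[0, 0, 0], 0, 0.027], [[0, 0, 0], 0, 0.027]]'

```text
time: 26.2
position: [0.6261, -0.2505, 0.1824]
ee_rot: [-2.101, -2.325, 0.011]
wrist_force: [0.0, 1.1, -0.0]
width: 0.36
```

```bash
cat > rz.py <<'E'
from h import *
import sys
d=np.load(sys.argv[1]+'.npz');P=d['P'];im=d['im'].astype(int)
np.set_printoptions(precision=4,suppress=True)
for a,b in((215,175),(240,148),(290,132),(340,130),(390,132),(450,150),(475,190),(500,260),(497,330),(490,385),(180,270),(185,330),(185,385)):
    u,v=int(190+a/4),int(90+b/4); w_=P[v-1:v+2,u-1:u+2,2].ravel(); w_=w_[(w_>.0715)&(w_<.084)]; print((a,b),np.median(w_).round(4) if len(w_) else None,len(w_))
E
python3 c2.py w18; python3 rz.py w17; echo; python3 rz.py w18
```

```text
pos [ 0.6261 -0.2505  0.1824] yaw 95.82 t 26.2 w 30.8 F [ 0.   1.1 -0. ]
zax [-0.0107  0.0001 -0.9999] aim [ 0.5849 -0.2568  0.0728] ring lower z~ 0.07229001864885252 pred final [ 0.5849 -0.2568  0.072 ]
tool shift [ 0.0006 -0.0012  0.    ] axis in tool frame at ring z [-0.0016 -0.0417  0.11  ]
(215, 175) 0.0763 8
(240, 148) 0.0762 9
(290, 132) 0.076 9
(340, 130) 0.0764 9
(390, 132) 0.076 9
(450, 150) 0.0753 9
(475, 190) 0.0753 9
(500, 260) 0.0748 9
(497, 330) 0.0743 9
(490, 385) 0.0736 8
(180, 270) 0.076 9
(185, 330) 0.0763 9
(185, 385) 0.0758 9

(215, 175) 0.0766 9
(240, 148) 0.0766 9
(290, 132) 0.0769 9
(340, 130) 0.0762 9
(390, 132) 0.0763 9
(450, 150) 0.0762 9
(475, 190) 0.0753 9
(500, 260) 0.0749 9
(497, 330) 0.0742 9
(490, 385) 0.0729 6
(180, 270) 0.0761 9
(185, 330) 0.0763 9
(185, 385) 0.0759 9
```

View pics/w18c.png

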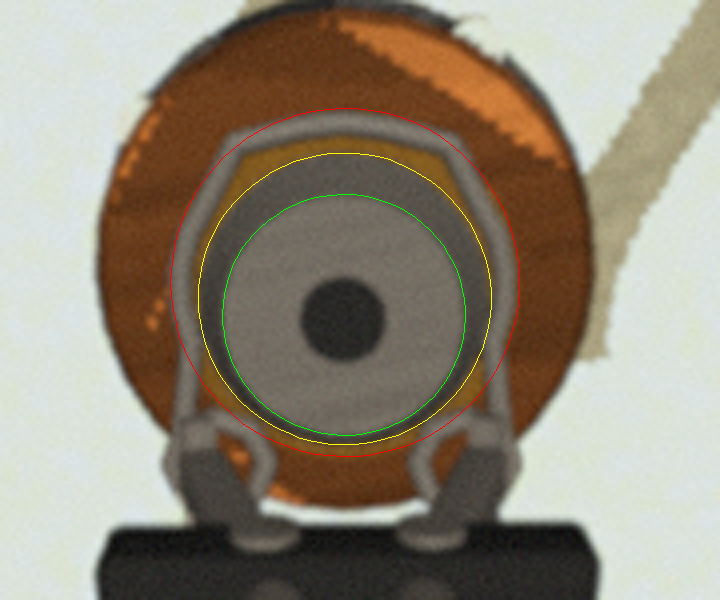

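>>> apply_moves --plan '[[[0, -0.001, 0.0005], 0, 0.027], [[0, -0.001, 0.0005], 0, 0.027], [[0, 0, 0.0005], 0, 0.027], [[0, 0, 0.0005], 0, 0.027], [[0, 0, 0], 0, 0.027], [[0, 0, 0], 0, 0.027], [[0, 0, 0], 0, 0.027], [[0, 0, 0], 0, 0.027], [[0, 0, 0], 0, 0.027], [[0, 0, 0], 0, 0.027]]'

```text
time: 27.5
position: [0.6255, -0.2508, 0.1822]
ee_rot: [-2.103, -2.328, 0.008]
wrist_force: [-0.5, -0.0, 1.6]
width: 0.358
```

```bash
python3 c2.py w19; python3 rz.py w19
```

```text
pos [ 0.6255 -0.2508  0.1822] yaw 95.81 t 27.5 w 30.6 F [-0.5 -0.   1.6]
zax [-0.0066 -0.0006 -1.    ] aim [ 0.5847 -0.2571  0.0724] ring lower z~ 0.0719398028643466 pred final [ 0.5847 -0.2571  0.072 ]
tool shift [ 0.0009 -0.001   0.    ] axis in tool frame at ring z [-0.0013 -0.0415  0.11  ]
(215, 175) 0.0764 8
(240, 148) 0.0768 9
(290, 132) 0.0766 9
(340, 130) 0.0763 9
(390, 132) 0.076 9
(450, 150) 0.076 9
(475, 190) 0.0756 9
(500, 260) 0.0749 8
(497, 330) 0.0745 9
(490, 385) 0.073 6
(180, 270) 0.0764 9
(185, 330) 0.0758 8
(185, 385) 0.0755 9
```

View pics/w19c.png

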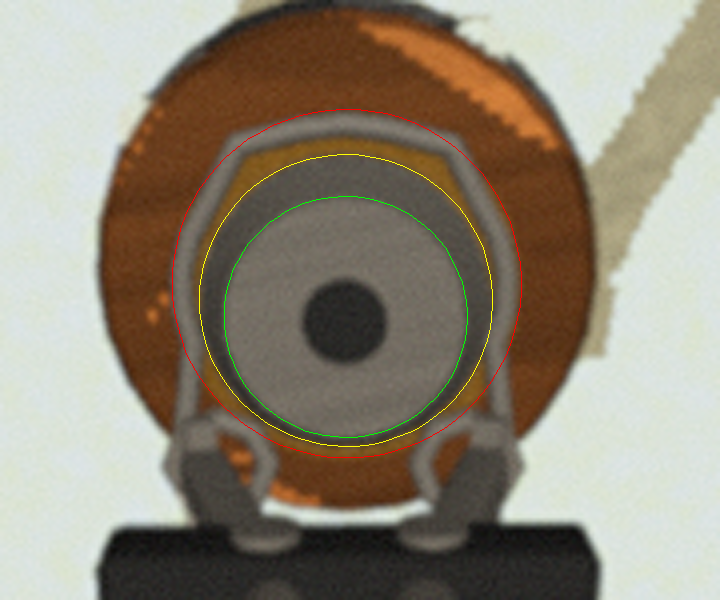

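>>> apply_moves --plan '[[[0, 0, 0], 0, 0.033], [[0, 0, 0], 0, 0.034], [[0, 0, 0], 0, 0.035], [[0, 0, 0], 0, 0.036], [[0, 0, 0], 0, 0.037], [[0, 0, 0], 0, 0.038], [[0, 0, 0], 0, 0.038], [[0, 0, 0], 0, 0.038], [[0, 0, 0], 0, 0.038], [[0, 0, 0], 0, 0.038]]'

```text
time: 28.8
position: [0.6254, -0.2499, 0.1819]
ee_rot: [-2.102, -2.327, 0.006]
wrist_force: [0.5, 1.3, 1.6]
width: 0.447
```

```bash
python3 c2.py w20; python3 rz.py w20
```

```text
pos [ 0.6254 -0.2499  0.1819] yaw 95.82 t 28.8 w 38.2 F [0.5 1.3 1.6]
zax [-0.007  0.001 -1.   ] aim [ 0.5846 -0.256   0.0722] ring lower z~ 0.07172806612006932 pred final [ 0.5846 -0.256   0.072 ]
tool shift [-0.0002 -0.001   0.    ] axis in tool frame at ring z [-0.0024 -0.0415  0.11  ]
(215, 175) 0.0737 1
(240, 148) 0.076 9
(290, 132) 0.0759 9
(340, 130) 0.0751 9
(390, 132) 0.0753 9
(450, 150) 0.0751 9
(475, 190) 0.075 9
(500, 260) 0.0747 9
(497, 330) 0.0745 9
(490, 385) 0.0738 9
(180, 270) 0.0744 3
(185, 330) None 0
(185, 385) None 0
```

View pics/w20c.png

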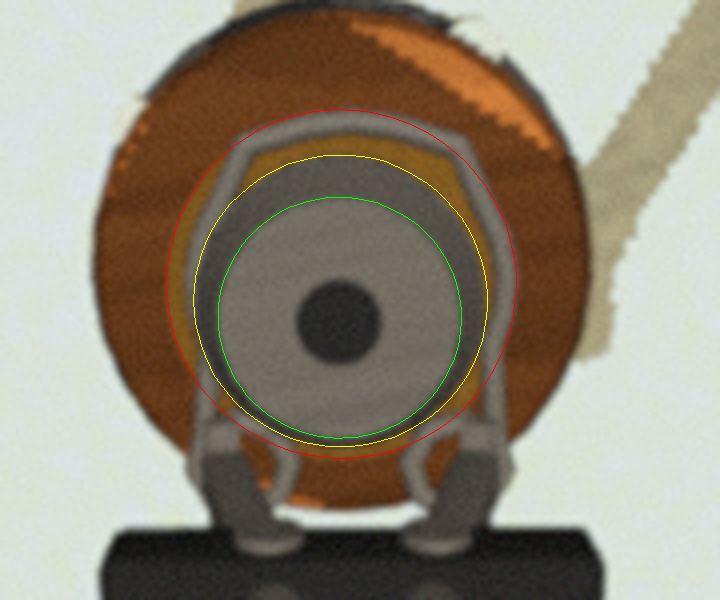

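>>> apply_moves --plan '[[[-0.0005, 0.0005, 0], 0, 0.039], [[-0.0005, 0.0005, 0], 0, 0.04], [[0, 0.0005, 0], 0, 0.041], [[0, 0.0005, 0], 0, 0.042], [[0, 0.0005, 0], 0, 0.043], [[0, 0, 0], 0, 0.044], [[0, 0, 0], 0, 0.045], [[0, 0, 0], 0, 0.046], [[0, 0, 0], 0, 0.046], [[0, 0, 0], 0, 0.046]]'

```text
time: 30.1
position: [0.6273, -0.2516, 0.1811]
ee_rot: [-2.102, -2.326, 0.01]
wrist_force: [-0.2, -0.0, -0.2]
width: 0.541
```

```bash
python3 c2.py w21; python3 rz.py w21
```

```text
pos [ 0.6273 -0.2516  0.1811] yaw 95.81 t 30.1 w 46.2 F [-0.2 -0.  -0.2]
zax [-0.0092 -0.0002 -1.    ] aim [ 0.5862 -0.2579  0.0715] ring lower z~ 0.07100169736026059 pred final [ 0.5862 -0.2579  0.072 ]
tool shift [ 0.0019 -0.0024  0.    ] axis in tool frame at ring z [-0.0003 -0.0429  0.11  ]
(215, 175) None 0
(240, 148) 0.0763 9
(290, 132) 0.0756 8
(340, 130) 0.0749 1
(390, 132) 0.0749 1
(450, 150) 0.0751 8
(475, 190) 0.0759 9
(500, 260) 0.0751 9
(497, 330) 0.0738 3
(490, 385) 0.0739 3
(180, 270) None 0
(185, 330) None 0
(185, 385) None 0
```

View pics/w21c.png

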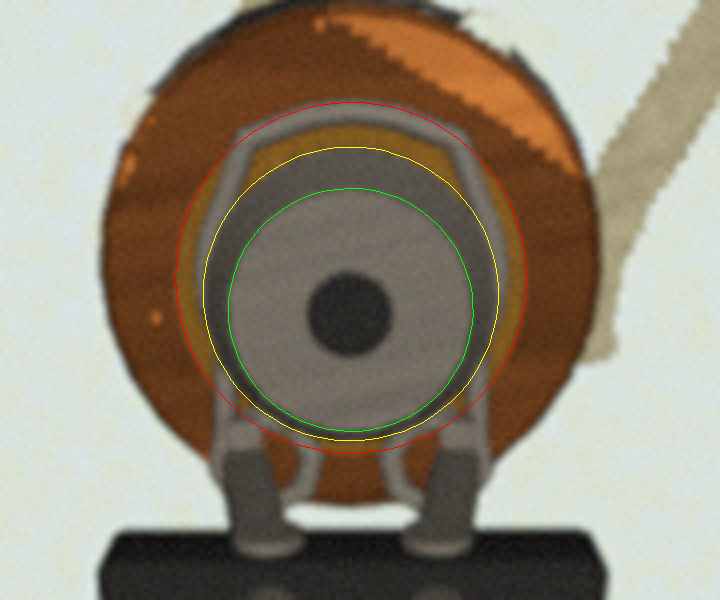

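>>> apply_moves --plan '[[[0.0005, 0.0005, 0], 0, 0.048], [[0.0005, 0.0005, 0], 0, 0.05], [[0.0005, 0.0005, 0], 0, 0.052], [[0, 0.0005, 0], 0, 0.054], [[0, 0.0005, 0], 0, 0.056], [[0, 0, 0], 0, 0.058], [[0, 0, 0], 0, 0.058], [[0, 0, 0], 0, 0.058], [[0, 0, 0], 0, 0.058], [[0, 0, 0], 0, 0.058]]'

```text
time: 31.4
position: [0.6289, -0.2498, 0.1792]
ee_rot: [-2.1, -2.325, 0.012]
wrist_force: [-0.0, 0.9, -3.3]
width: 0.677
```

```bash
python3 c2.py w22; python3 rz.py w22
```

```text
pos [ 0.6289 -0.2498  0.1792] yaw 95.82 t 31.4 w 57.8 F [-0.   0.9 -3.3]
zax [-0.012   0.0002 -0.9999] aim [ 0.5875 -0.256   0.0697] ring lower z~ 0.06918975205145216 pred final [ 0.5876 -0.256   0.072 ]
tool shift [ 0.0001 -0.004   0.    ] axis in tool frame at ring z [-0.0021 -0.0444  0.11  ]
(215, 175) 0.0745 8
(240, 148) 0.0737 6
(290, 132) None 0
(340, 130) None 0
(390, 132) None 0
(450, 150) 0.0748 9
(475, 190) 0.074 9
(500, 260) 0.0731 3
(497, 330) None 0
(490, 385) None 0
(180, 270) 0.0729 3
(185, 330) None 0
(185, 385) None 0
```

View pics/w22c.png

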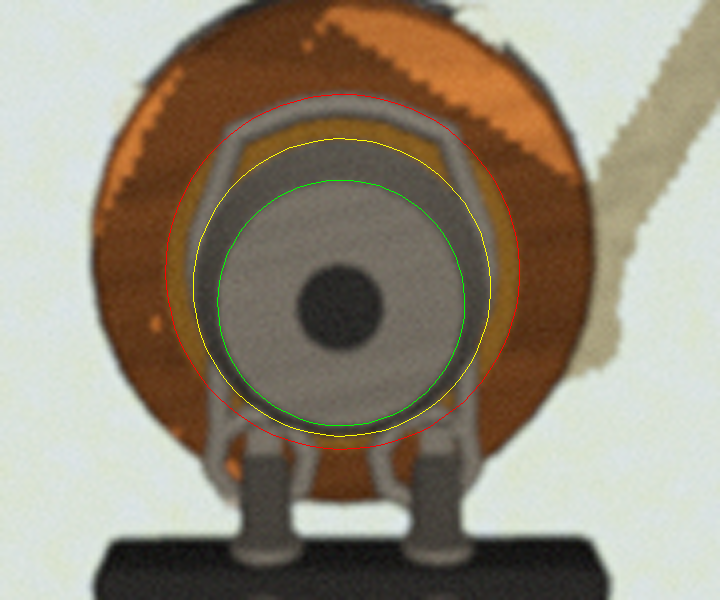

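>>> apply_moves --plan '[[[0, 0.001, 0], 0, 0.058], [[0, 0.001, 0], 0, 0.058], [[0, 0.001, 0], 0, 0.058], [[0, 0.001, 0], 0, 0.058], [[0, 0.001, 0], 0, 0.058], [[0, 0.001, 0], 0, 0.058], [[0, 0, 0], 0, 0.058], [[0, 0, 0], 0, 0.058], [[0, 0, 0], 0, 0.058], [[0, 0, 0], 0, 0.058]]'

```text
time: 32.7
position: [0.6348, -0.2491, 0.179]
ee_rot: [-2.099, -2.324, 0.013]
wrist_force: [-0.4, 0.4, -2.7]
width: 0.677
```

```bash
python3 c2.py w23; python3 rz.py w23
```

```text
pos [ 0.6348 -0.2491  0.179 ] yaw 95.82 t 32.7 w 57.8 F [-0.4  0.4 -2.7]
zax [-0.0131  0.0002 -0.9999] aim [ 0.5933 -0.2554  0.0695] ring lower z~ 0.06900034589706026 pred final [ 0.5934 -0.2554  0.072 ]
tool shift [ 0.0001 -0.0098  0.0001] axis in tool frame at ring z [-0.0021 -0.0503  0.1101]
(215, 175) 0.0748 6
(240, 148) None 0
(290, 132) None 0
(340, 130) None 0
(390, 132) None 0
(450, 150) 0.0736 4
(475, 190) 0.0746 5
(500, 260) 0.0737 1
(497, 330) None 0
(490, 385) None 0
(180, 270) None 0
(185, 330) None 0
(185, 385) None 0
```

View pics/w23c.png

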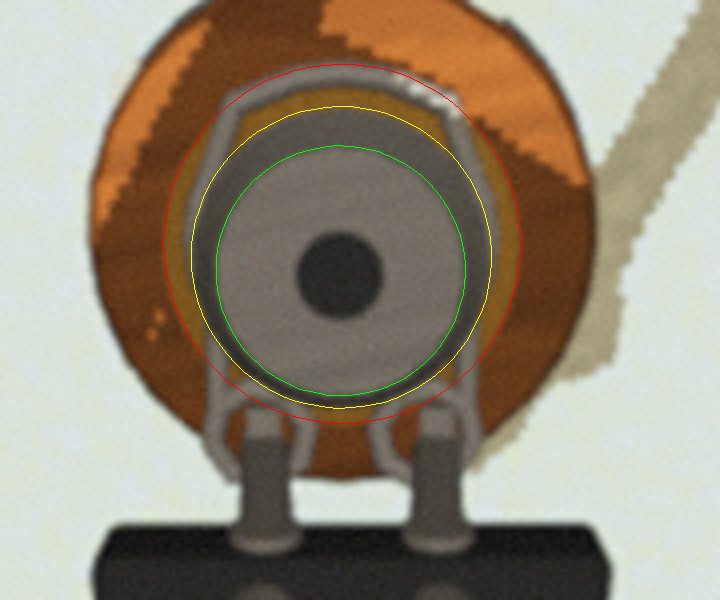

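```bash
cat > rp.py <<'E'
from h import *
import sys
np.set_printoptions(precision=4,suppress=True)
d=np.load(sys.argv[1]+'.npz'); T=d['T']; C=cam('wrist',T)
pts=np.array([float(a) for a in sys.argv[2:]]).reshape(-1,2)
px=pts/4+[190,90]-.5
W=onplane(C,px,.0726); ax=np.array([.5836,-.2563])
yaw=np.arctan2(T[1,0],T[0,0]); X=np.array([np.cos(yaw),np.sin(yaw)]);Y=np.array([np.sin(yaw),-np.cos(yaw)])
for p,w_ in zip(pts,W):
    e=w_[:2]-ax; print(p,'rel axis tool x,y mm',(e@X*1000).round(1),(e@Y*1000).round(1),'r',(np.linalg.norm(e)*1000).round(1))
E
python3 rp.py w23 342 75 232 105 452 105 190 230 490 225 215 340 470 340 262 430 425 430
python3 - <<'E'
from h import *
d=np.load('w23.npz'); cv2.imwrite('pics/w23d.png',cv2.resize(d['im'][95:215,215:335],None,fx=5,fy=5,interpolation=cv2.INTER_CUBIC)[:,:,::-1])
im,dd=snapshot('top'); cv2.imwrite('pics/t23.png',cv2.resize(im[130:250,330:470],None,fx=5,fy=5,interpolation=cv2.INTER_CUBIC)[:,:,::-1])
im,dd=snapshot('scene'); cv2.imwrite('pics/s23.png',cv2.resize(im[170:280,130:270],None,fx=5,fy=5,interpolation=cv2.INTER_CUBIC)[:,:,::-1])
E
```

```text
[342.  75.] rel axis tool x,y mm 0.1 -34.9 r 34.9
[232. 105.] rel axis tool x,y mm -21.7 -29.3 r 36.4
[452. 105.] rel axis tool x,y mm 21.9 -29.2 r 36.5
[190. 230.] rel axis tool x,y mm -31.0 -4.8 r 31.4
[490. 225.] rel axis tool x,y mm 30.1 -5.7 r 30.7
[215. 340.] rel axis tool x,y mm -26.7 18.0 r 32.2
[470. 340.] rel axis tool x,y mm 26.7 18.0 r 32.2
[262. 430.] rel axis tool x,y mm -17.3 37.5 r 41.3
[425. 430.] rel axis tool x,y mm 17.6 37.6 r 41.5
```

View pics/w23d.png

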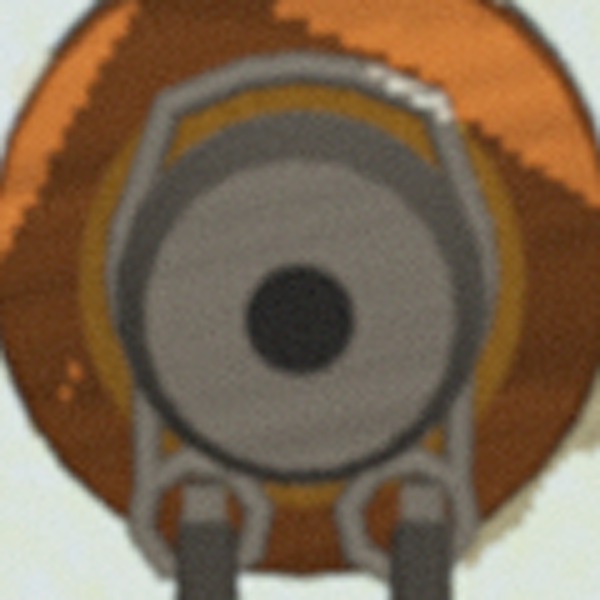

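View pics/s23.png

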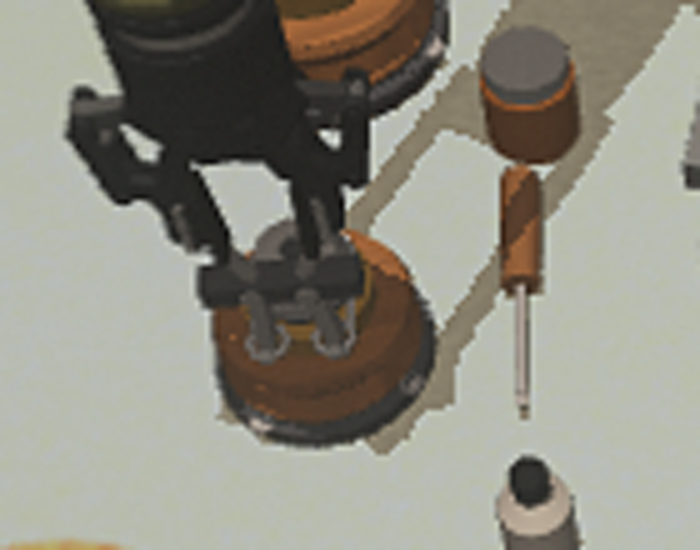

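>>> apply_moves --plan '[[[0, 0, 0], 0, 0.05], [[0, 0, 0], 0, 0.044], [[0, 0, 0], 0, 0.04], [[0, 0, 0], 0, 0.039], [[0, 0, 0], 0, 0.039], [[0, 0.001, 0], 0, 0.039], [[0, 0.0015, 0], 0, 0.039], [[0, 0.0015, 0], 0, 0.039], [[0, 0, 0], 0, 0.039], [[0, 0, 0], 0, 0.039]]'

```text
time: 34.1
position: [0.6393, -0.2497, 0.1801]
ee_rot: [-2.101, -2.325, 0.015]
wrist_force: [-1.0, -1.1, -0.3]
width: 0.459
```

```bash
python3 c2.py w24; python3 rz.py w24|head -8
```

```text
pos [ 0.6393 -0.2497  0.1801] yaw 95.81 t 34.1 w 39.2 F [-1.  -1.1 -0.3]
zax [-0.0122 -0.0016 -0.9999] aim [ 0.5979 -0.2561  0.0706] ring lower z~ 0.07010258883704248 pred final [ 0.5979 -0.2561  0.072 ]
tool shift [ 0.0013 -0.0142  0.0002] axis in tool frame at ring z [-0.0009 -0.0547  0.1102]
(215, 175) 0.0785 1
(240, 148) None 0
(290, 132) None 0
(340, 130) None 0
(390, 132) None 0
(450, 150) None 0
(475, 190) None 0
(500, 260) 0.0775 9
```

View pics/w24c.png

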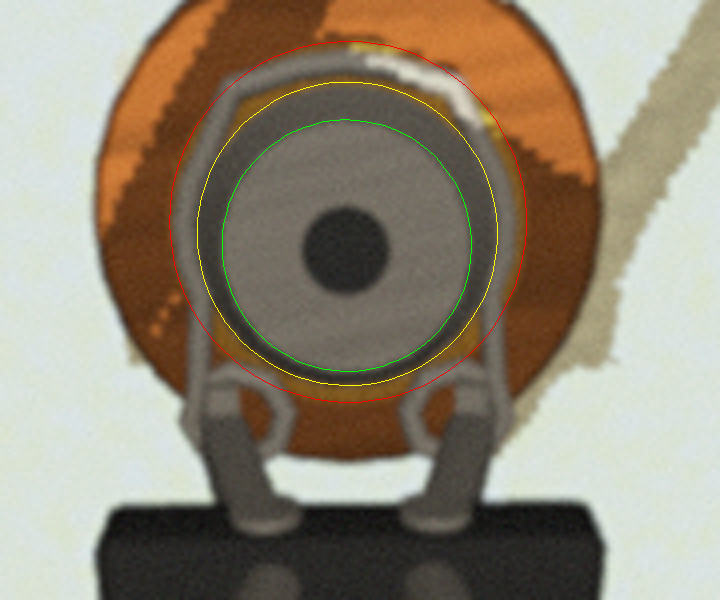

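```bash
python3 rp.py w24 345 60 235 88 465 92 182 215 512 215 245 405 455 405
python3 - <<'E'
from h import *
P=np.load('w24.npz')['P']; 
for a,b in((235,88),(290,72),(320,66),(345,60),(400,68),(440,82),(465,95),(490,135),(512,215),(508,260),(498,330),(182,215),(190,300),(205,150)):
    u,v=int(190+a/4),int(90+b/4); w_=P[v-1:v+2,u-1:u+2,2].ravel(); print((a,b),np.sort(w_).round(4)[[0,4,7]])
E
```

```text
[345.  60.] rel axis tool x,y mm -0.5 -33.3 r 33.3
[235.  88.] rel axis tool x,y mm -22.3 -28.1 r 35.9
[465.  92.] rel axis tool x,y mm 23.3 -27.3 r 35.9
[182. 215.] rel axis tool x,y mm -33.9 -3.3 r 34.0
[512. 215.] rel axis tool x,y mm 33.5 -3.2 r 33.6
[245. 405.] rel axis tool x,y mm -22.1 36.7 r 42.8
[455. 405.] rel axis tool x,y mm 22.8 36.7 r 43.2
(235, 88) [0.0813 0.0817 0.0821]
(290, 72) [0.0808 0.0826 0.0832]
(320, 66) [0.0811 0.0818 0.0821]
(345, 60) [0.0812 0.082  0.0827]
(400, 68) [0.081  0.0825 0.0832]
(440, 82) [0.0808 0.0815 0.0824]
(465, 95) [0.0794 0.0806 0.0818]
(490, 135) [0.0682 0.0769 0.0803]
(512, 215) [0.0697 0.0775 0.0786]
(508, 260) [0.075  0.0776 0.0778]
(498, 330) [0.0738 0.0748 0.0758]
(182, 215) [0.0781 0.0792 0.0802]
(190, 300) [0.0528 0.076  0.0768]
(205, 150) [0.0798 0.0809 0.0816]
```

>>> apply_moves --plan '[[[0, 0, -0.001], 0, 0.039], [[0, -0.0015, -0.001], 0, 0.039], [[0, -0.0015, 0], 0, 0.039], [[0, -0.0015, 0], 0, 0.039], [[0, -0.0015, 0], 0, 0.039], [[0, -0.0015, 0], 0, 0.039], [[0, -0.0015, 0], 0, 0.039], [[0, 0, 0], 0, 0.039], [[0, 0, 0], 0, 0.039], [[0, 0, 0], 0, 0.039]]'

```text
time: 35.4
position: [0.6306, -0.2495, 0.1816]
ee_rot: [-2.101, -2.325, 0.01]
wrist_force: [0.5, -0.8, -3.6]
width: 0.458
```

```bash
python3 c2.py w25
```

```text
pos [ 0.6306 -0.2495  0.1816] yaw 95.8 t 35.4 w 39.2 F [ 0.5 -0.8 -3.6]
zax [-0.0105  0.0005 -0.9999] aim [ 0.5894 -0.2557  0.072 ] ring lower z~ 0.07148491961266205 pred final [ 0.5894 -0.2557  0.072 ]
tool shift [ 0.     -0.0058  0.0001] axis in tool frame at ring z [-0.0022 -0.0463  0.1101]
```

View pics/w25c.png

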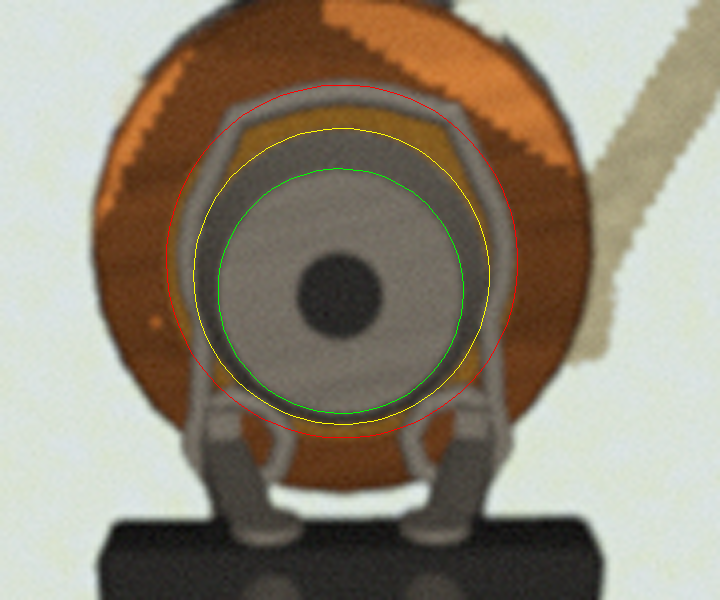

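```bash
cat > rz2.py <<'E'
from h import *
import sys
from scipy.optimize import least_squares
np.set_printoptions(precision=4,suppress=True)
d=np.load(sys.argv[1]+'.npz');P=d['P'];im=d['im'].astype(int); T=d['T']
off=90
pts=np.array([float(a) for a in sys.argv[2:]]).reshape(-1,2)
yaw=np.arctan2(T[1,0],T[0,0]); X=np.array([np.cos(yaw),np.sin(yaw)]);Y=np.array([np.sin(yaw),-np.cos(yaw)]); ax=np.array([.5836,-.2563])
for a,b in pts:
    u,v=int(190+a/4),int(off+b/4); W=P[v-1:v+2,u-1:u+2].reshape(-1,3); k=np.argsort(W[:,2])[6]; w_=W[k]; e=w_[:2]-ax
    print((a,b),'z',w_[2].round(4),'true top z',(w_[2]+.0009).round(4),'rel x,y',(e@X*1e3).round(1),(e@Y*1e3).round(1))
E
python3 rz2.py w25 235 112 290 95 345 90 400 95 455 112 185 200 182 260 200 360 510 220 505 300 497 370
```

```text
(np.float64(235.0), np.float64(112.0)) z 0.079 true top z 0.0799 rel x,y -20.9 -31.6
(np.float64(290.0), np.float64(95.0)) z 0.0791 true top z 0.08 rel x,y -9.9 -34.5
(np.float64(345.0), np.float64(90.0)) z 0.079 true top z 0.0799 rel x,y 1.0 -36.8
(np.float64(400.0), np.float64(95.0)) z 0.0789 true top z 0.0798 rel x,y 12.6 -34.5
(np.float64(455.0), np.float64(112.0)) z 0.0792 true top z 0.0801 rel x,y 21.2 -31.5
(np.float64(185.0), np.float64(200.0)) z 0.0767 true top z 0.0776 rel x,y -30.5 -14.5
(np.float64(182.0), np.float64(260.0)) z 0.0774 true top z 0.0783 rel x,y -31.7 -1.8
(np.float64(200.0), np.float64(360.0)) z 0.0761 true top z 0.077 rel x,y -28.6 19.3
(np.float64(510.0), np.float64(220.0)) z 0.0765 true top z 0.0774 rel x,y 34.0 -10.4
(np.float64(505.0), np.float64(300.0)) z 0.076 true top z 0.0769 rel x,y 33.8 5.1
(np.float64(497.0), np.float64(370.0)) z 0.0748 true top z 0.0757 rel x,y 32.8 19.7
```

>>> apply_moves --plan '[[[0, -0.001, 0], 0, 0.039], [[0, -0.001, 0], 0, 0.039], [[0, -0.0015, 0], 0, 0.039], [[0, -0.0015, 0], 0, 0.039], [[0, -0.0015, 0], 0, 0.039], [[0, -0.001, 0], 0, 0.039], [[0, -0.001, 0], 0, 0.039], [[0, 0, 0], 0, 0.039], [[0, 0, 0], 0, 0.039], [[0, 0, 0], 0, 0.039]]'

```text
time: 36.7
position: [0.6225, -0.2507, 0.1825]
ee_rot: [-2.102, -2.327, 0.009]
wrist_force: [0.4, -0.5, -1.3]
width: 0.458
```

```bash
python3 c2.py w26
```

```text
pos [ 0.6225 -0.2507  0.1825] yaw 95.8 t 36.7 w 39.1 F [ 0.4 -0.5 -1.3]
zax [-0.0082 -0.0002 -1.    ] aim [ 0.5815 -0.257   0.0728] ring lower z~ 0.0722850605387158 pred final [ 0.5815 -0.257   0.072 ]
tool shift [ 0.0005  0.0022 -0.    ] axis in tool frame at ring z [-0.0017 -0.0383  0.11  ]
```

View pics/w26c.png

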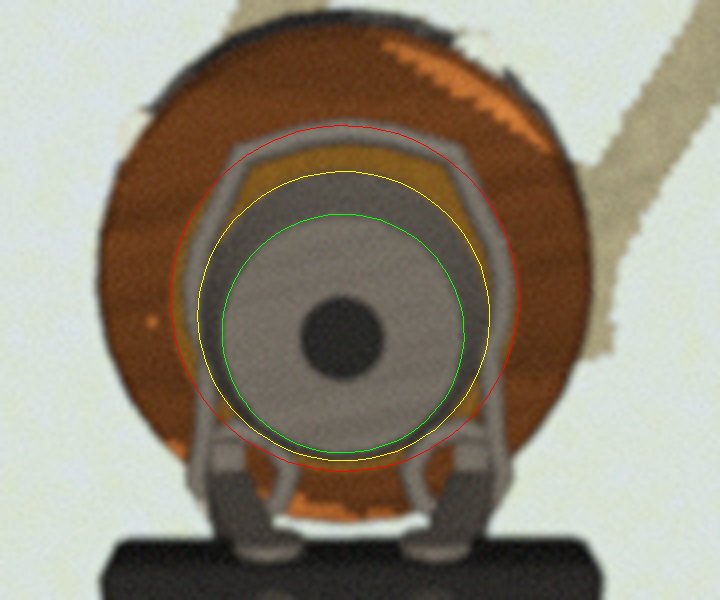

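```bash
python3 rz2.py w26 238 150 290 137 345 133 400 137 458 152 200 230 195 290 205 380 505 240 507 310 500 390;python3 rp.py w26 345 133 250 450 457 450
```

```text
(np.float64(238.0), np.float64(150.0)) z 0.0748 true top z 0.0757 rel x,y -20.4 -32.5
(np.float64(290.0), np.float64(137.0)) z 0.0751 true top z 0.076 rel x,y -11.5 -35.6
(np.float64(345.0), np.float64(133.0)) z 0.0753 true top z 0.0762 rel x,y -0.3 -35.6
(np.float64(400.0), np.float64(137.0)) z 0.0748 true top z 0.0757 rel x,y 10.9 -35.5
(np.float64(458.0), np.float64(152.0)) z 0.0747 true top z 0.0756 rel x,y 22.1 -31.7
(np.float64(200.0), np.float64(230.0)) z 0.0746 true top z 0.0755 rel x,y -29.9 -16.6
(np.float64(195.0), np.float64(290.0)) z 0.0746 true top z 0.0755 rel x,y -32.0 -5.1
(np.float64(205.0), np.float64(380.0)) z 0.0744 true top z 0.0753 rel x,y -28.7 15.4
(np.float64(505.0), np.float64(240.0)) z 0.0737 true top z 0.0746 rel x,y 33.4 -13.2
(np.float64(507.0), np.float64(310.0)) z 0.0746 true top z 0.0755 rel x,y 34.6 -0.0
(np.float64(500.0), np.float64(390.0)) z 0.0733 true top z 0.0742 rel x,y 32.8 16.6
[345. 133.] rel axis tool x,y mm 0.2 -35.7 r 35.7
[250. 450.] rel axis tool x,y mm -20.7 31.0 r 37.3
[457. 450.] rel axis tool x,y mm 24.4 31.1 r 39.5
```

>>> apply_moves --plan '[[[0, 0.0005, -0.0005], 0, 0.039], [[0, 0.001, -0.0003], 0, 0.039], [[0, 0.0015, 0], 0, 0.039], [[0, 0.0015, 0], 0, 0.039], [[0, 0.001, 0], 0, 0.039], [[0, 0.0005, 0], 0, 0.039], [[0, 0, 0], 0, 0.042], [[0, 0, 0], 0, 0.046], [[0, 0, 0], 0, 0.05], [[0, 0, 0], 0, 0.054]]'

```text
time: 38.0
position: [0.627, -0.2495, 0.182]
ee_rot: [-2.099, -2.323, 0.012]
wrist_force: [0.1, 0.2, -3.4]
width: 0.63
```

```bash
python3 c2.py w27
```

```text
pos [ 0.627  -0.2495  0.182 ] yaw 95.81 t 38.0 w 53.8 F [ 0.1  0.2 -3.4]
zax [-0.0128  0.0012 -0.9999] aim [ 0.5855 -0.2556  0.0725] ring lower z~ 0.07199366327147899 pred final [ 0.5855 -0.2556  0.072 ]
tool shift [-0.0005 -0.002   0.    ] axis in tool frame at ring z [-0.0027 -0.0425  0.11  ]
```

View pics/w27c.png

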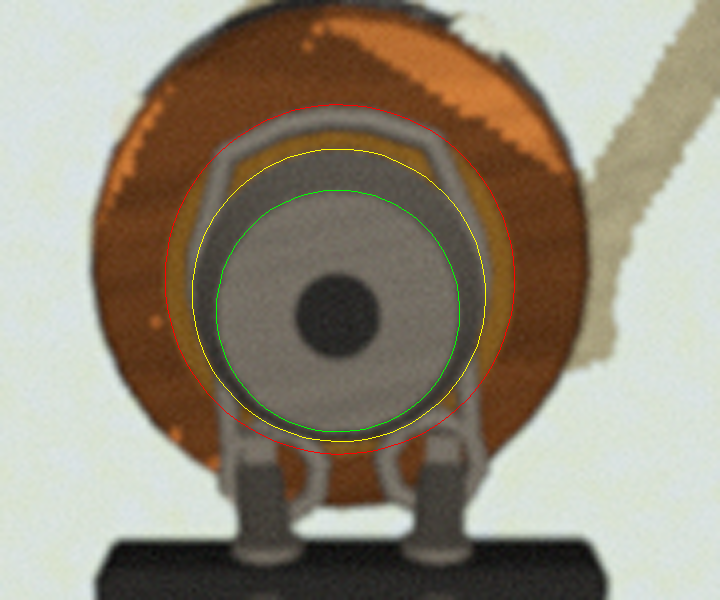

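```bash
python3 rp.py w27 335 117 220 152 435 148 200 270 480 270 272 475 430 470;  python3 rz2.py w27 225 152 285 122 335 117 390 125 440 150 202 220 470 220
```

```text
[335. 117.] rel axis tool x,y mm -0.8 -34.6 r 34.7
[220. 152.] rel axis tool x,y mm -24.1 -27.9 r 36.9
[435. 148.] rel axis tool x,y mm 19.4 -28.6 r 34.5
[200. 270.] rel axis tool x,y mm -29.1 -4.0 r 29.4
[480. 270.] rel axis tool x,y mm 29.2 -3.9 r 29.5
[272. 475.] rel axis tool x,y mm -15.1 40.7 r 43.4
[430. 470.] rel axis tool x,y mm 19.6 39.7 r 44.2
(np.float64(225.0), np.float64(152.0)) z 0.075 true top z 0.0759 rel x,y -22.7 -28.4
(np.float64(285.0), np.float64(122.0)) z 0.0743 true top z 0.0752 rel x,y -9.8 -33.7
(np.float64(335.0), np.float64(117.0)) z 0.0752 true top z 0.0761 rel x,y -1.7 -35.3
(np.float64(390.0), np.float64(125.0)) z 0.0741 true top z 0.075 rel x,y 11.0 -32.9
(np.float64(440.0), np.float64(150.0)) z 0.0746 true top z 0.0755 rel x,y 21.5 -28.3
(np.float64(202.0), np.float64(220.0)) z 0.0746 true top z 0.0755 rel x,y -27.2 -14.1
(np.float64(470.0), np.float64(220.0)) z 0.0751 true top z 0.076 rel x,y 26.7 -13.2
```

Run:
```python
from h import *
for t in('w4','w5','w6'):
    d=np.load(t+'.npz');
d=np.load('w6.npz'); cv2.imwrite('pics/w6r.png',cv2.resize(d['im'][105:215,225:345],None,fx=5,fy=5,interpolation=cv2.INTER_CUBIC)[:,:,::-1])
d=np.load('w27.npz'); cv2.imwrite('pics/w27r.png',cv2.resize(d['im'][105:225,225:345],None,fx=5,fy=5,interpolation=cv2.INTER_CUBIC)[:,:,::-1])
```

```text
(no output)
```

View pics/w6r.png

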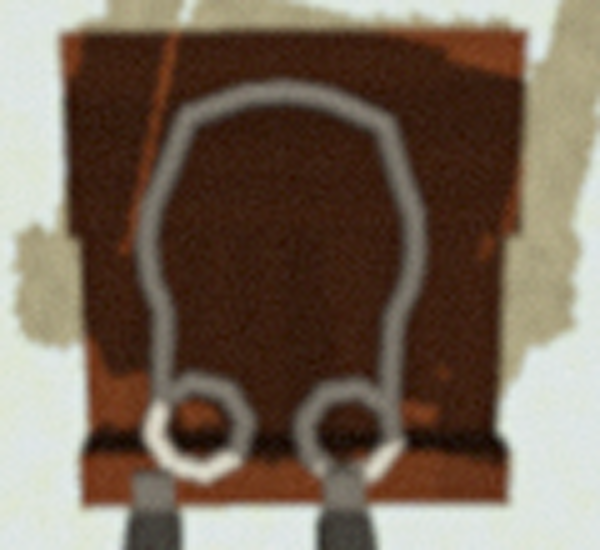

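View pics/w27r.png

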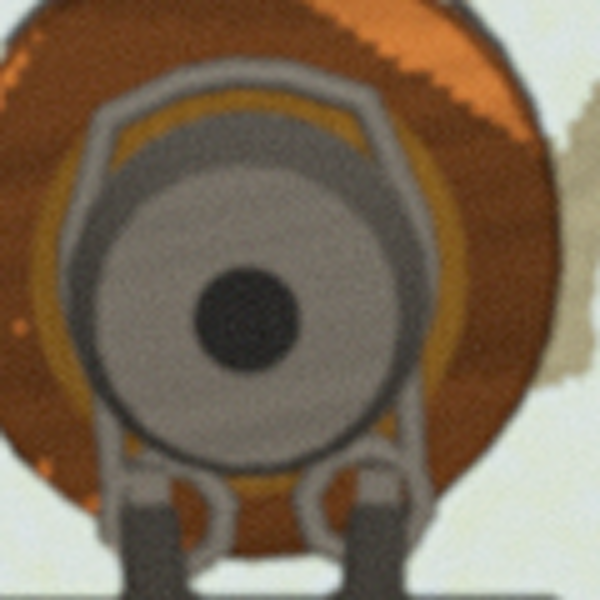

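Run:
```python
from h import *
np.set_printoptions(precision=1,suppress=True)
def rel(t,pts,z,off,s=5):
    d=np.load(t+'.npz');T=d['T'];C=cam('wrist',T);pts=np.array(pts,float)
    W=onplane(C,pts/s+off-.5,z)[:,:2]; e=(W[-2]+W[-1])/2; u=W[-1]-W[-2]; sep=np.linalg.norm(u); u/=sep; v=np.array([u[1],-u[0]])
    print(t,'sep',sep*1e3); print(np.c_[(W-e)@u,(W-e)@v]*1000+[0,41]); return 
rel('w6',[[282,92],[185,115],[385,122],[150,215],[147,250],[415,220],[413,250],[162,350],[392,350],[200,428],[347,430]],.0317+.001,[225,105])
rel('w27',[[240,72],[103,118],[370,105],[70,230],[66,280],[430,250],[432,290],[108,400],[412,400],[175,510],[365,505]],.0726,[225,105])
```

```text
w6 sep 33.239046345686155
[[  0.6 -32.6]
 [-20.  -27.5]
 [ 22.7 -26.7]
 [-27.5  -6.4]
 [-28.3   1.2]
 [ 30.   -6.1]
 [ 29.8   0.3]
 [-25.1  23.3]
 [ 26.1  22.5]
 [-16.6  41. ]
 [ 16.6  41. ]]
w27 sep 33.26844360947867
[[ -2.9 -32.3]
 [-25.3 -25.8]
 [ 18.  -26.6]
 [-31.8  -8. ]
 [-33.    0.3]
 [ 27.8  -3. ]
 [ 28.1   3.6]
 [-27.2  21. ]
 [ 24.8  22.4]
 [-16.6  41. ]
 [ 16.6  41. ]]
```

>>> apply_moves --plan '[[[0, 0.001, 0], 0, 0.056], [[0, 0.001, 0], 0, 0.058], [[0, 0.001, 0], 0, 0.06], [[0, 0, 0], 0, 0.062], [[0, -0.001, 0], 0, 0.064], [[0, -0.0015, 0], 0, 0.064], [[0, -0.0015, 0], 0, 0.064], [[0, -0.001, 0], 0, 0.064], [[0, 0, 0], 0, 0.064], [[0, 0, 0], 0, 0.064]]'

```text
time: 39.3
position: [0.625, -0.2497, 0.1821]
ee_rot: [-2.099, -2.324, 0.012]
wrist_force: [-0.4, 0.5, -3.4]
width: 0.752
```

```bash
python3 c2.py w28
```

```text
pos [ 0.625  -0.2497  0.1821] yaw 95.81 t 39.3 w 64.2 F [-0.4  0.5 -3.4]
zax [-0.0123  0.0012 -0.9999] aim [ 0.5836 -0.2559  0.0726] ring lower z~ 0.07213656558485647 pred final [ 0.5836 -0.2559  0.072 ]
tool shift [-0.0004 -0.     -0.    ] axis in tool frame at ring z [-0.0026 -0.0405  0.11  ]
```

View pics/w28c.png

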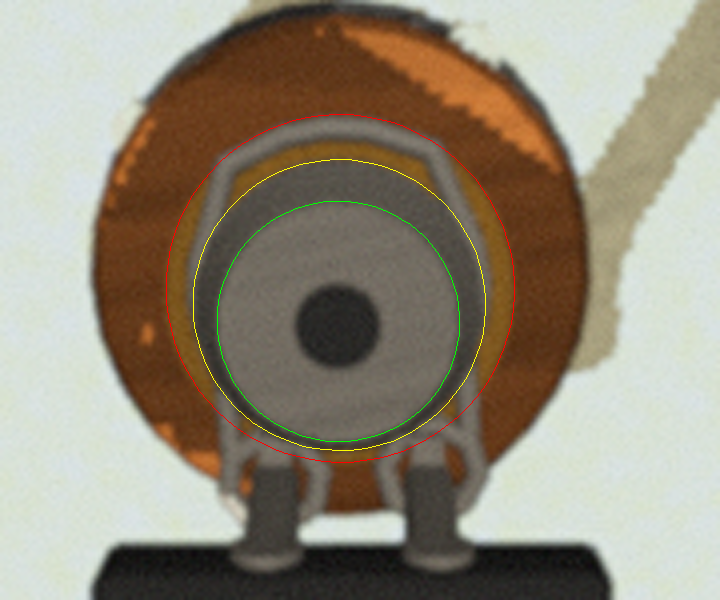

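>>> apply_moves --plan '[[[0, -0.001, 0], 0, 0.064], [[0, -0.0015, 0], 0, 0.064], [[0, 0, 0], 0, 0.064], [[0, 0, 0], 0, 0.064], [[0, 0, -0.001], 0, 0.064], [[0, 0, -0.0015], 0, 0.064], [[0, 0, -0.0015], 0, 0.064], [[0, 0, -0.0015], 0, 0.064], [[0, 0, 0], 0, 0.064], [[0, 0, 0], 0, 0.064]]'

```text
time: 40.6
position: [0.6227, -0.2501, 0.1882]
ee_rot: [-2.1, -2.324, 0.011]
wrist_force: [0.5, 0.5, -2.8]
width: 0.749
```

```bash
python3 c2.py w29
```

```text
pos [ 0.6227 -0.2501  0.1882] yaw 95.81 t 40.6 w 64.0 F [ 0.5  0.5 -2.8]
zax [-0.0117  0.0009 -0.9999] aim [ 0.5814 -0.2563  0.0787] ring lower z~ 0.07821556716627336 pred final [ 0.5813 -0.2563  0.072 ]
tool shift [-0.0003  0.0023 -0.    ] axis in tool frame at ring z [-0.0024 -0.0383  0.11  ]
```

View pics/w29c.png

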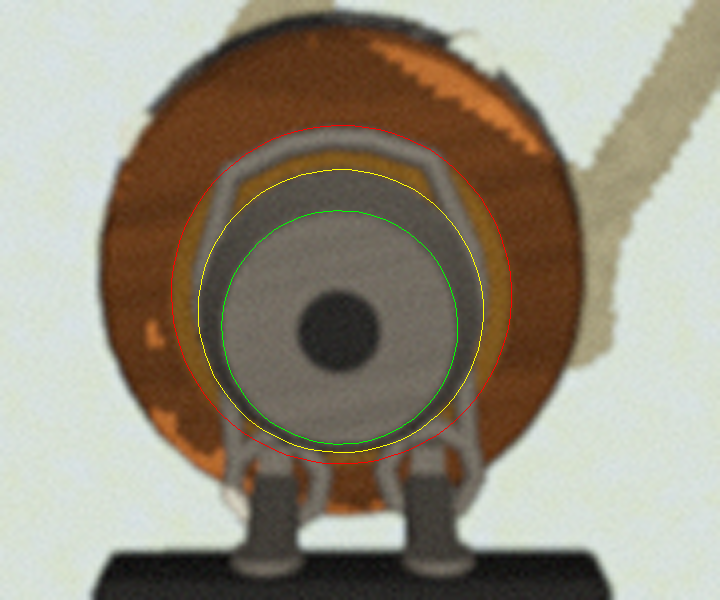

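```bash
python3 rz2.py w29 230 160 285 140 335 137 390 142 435 165 212 210 455 210 235 400 470 400 240 460 470 460 320 490 390 490
```

```text
(np.float64(230.0), np.float64(160.0)) z 0.073 true top z 0.0739 rel x,y -23.0 -29.0
(np.float64(285.0), np.float64(140.0)) z 0.0744 true top z 0.0753 rel x,y -12.0 -33.0
(np.float64(335.0), np.float64(137.0)) z 0.0748 true top z 0.0757 rel x,y -2.2 -34.6
(np.float64(390.0), np.float64(142.0)) z 0.0742 true top z 0.0751 rel x,y 10.2 -33.0
(np.float64(435.0), np.float64(165.0)) z 0.0747 true top z 0.0756 rel x,y 19.3 -29.8
(np.float64(212.0), np.float64(210.0)) z 0.0744 true top z 0.0753 rel x,y -25.7 -19.3
(np.float64(455.0), np.float64(210.0)) z 0.0745 true top z 0.0754 rel x,y 23.6 -19.2
(np.float64(235.0), np.float64(400.0)) z 0.0908 true top z 0.0917 rel x,y -21.9 16.2
(np.float64(470.0), np.float64(400.0)) z 0.075 true top z 0.0759 rel x,y 27.1 20.2
(np.float64(240.0), np.float64(460.0)) z 0.075 true top z 0.0759 rel x,y -23.1 35.7
(np.float64(470.0), np.float64(460.0)) z 0.0744 true top z 0.0753 rel x,y 28.5 35.0
(np.float64(320.0), np.float64(490.0)) z 0.0752 true top z 0.0761 rel x,y -4.5 40.3
(np.float64(390.0), np.float64(490.0)) z 0.0747 true top z 0.0756 rel x,y 10.7 41.4
```

>>> apply_moves --plan '[[[0, 0.001, 0], 0, 0.064], [[0, 0, -0.001], 0, 0.064], [[0, 0, -0.0015], 0, 0.064], [[0, 0, -0.0015], 0, 0.064], [[0, 0, -0.0015], 0, 0.064], [[0, 0, -0.002], 0, 0.064], [[0, 0, -0.002], 0, 0.064], [[0, 0, -0.002], 0, 0.064], [[0, 0, -0.002], 0, 0.064], [[0, 0, -0.002], 0, 0.064]]'

```text
time: 41.9
position: [0.6237, -0.2499, 0.2046]
ee_rot: [-2.099, -2.324, 0.012]
wrist_force: [0.9, 0.3, -3.1]
width: 0.751
```

```bash
python3 c2.py w30
```

```text
pos [ 0.6237 -0.2499  0.2046] yaw 95.81 t 41.9 w 64.2 F [ 0.9  0.3 -3.1]
zax [-0.0124  0.0011 -0.9999] aim [ 0.5822 -0.2561  0.0951] ring lower z~ 0.09461132109643981 pred final [ 0.582 -0.256  0.072]
tool shift [-0.0004  0.0016 -0.    ] axis in tool frame at ring z [-0.0026 -0.0392  0.11  ]
```

View pics/w30c.png

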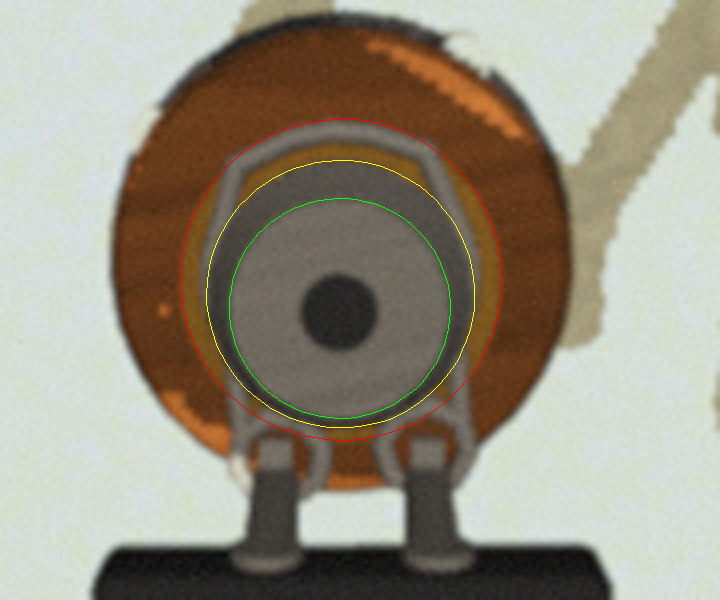

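```bash
python3 plan.py 0.6237 -0.2 0.25 95 4 .064; python3 plan.py 0.581 0.271 0.225 77.4 12 .064
```

```text
now [ 0.6238 -0.2499  0.2049] yaw 95.81 zaxis [-1.200e-02  9.000e-04 -9.999e-01] t 41.95 w 63.9
[[[0.0124, 0.0012, -0.0113], 0.2, 0.064], [[0.0124, 0.0012, -0.0113], 0.2, 0.064], [[0.0125, 0.0012, -0.0112], 0.2, 0.064], [[0.0124, 0.0011, -0.0113], 0.2, 0.064]]
[ 0.6237 -0.2     0.25  ] 95.01
now [ 0.6238 -0.2499  0.2049] yaw 95.81 zaxis [-1.200e-02  9.000e-04 -9.999e-01] t 41.95 w 63.9
[[[0.0436, 0.0008, -0.0017], 1.5, 0.064], [[0.0436, -0.0003, -0.0017], 1.5, 0.064], [[0.0435, -0.0014, -0.0017], 1.5, 0.064], [[0.0435, -0.0026, -0.0017], 1.5, 0.064], [[0.0434, -0.0037, -0.0017], 1.6, 0.064], [[0.0433, -0.0049, -0.0017], 1.5, 0.064], [[0.0431, -0.0061, -0.0016], 1.6, 0.064], [[0.0429, -0.0072, -0.0017], 1.5, 0.064], [[0.0427, -0.0084, -0.0016], 1.6, 0.064], [[0.0425, -0.0096, -0.0017], 1.5, 0.064], [[0.0422, -0.0107, -0.0016], 1.6, 0.064], [[0.042, -0.0118, -0.0017], 1.5, 0.064]]
[0.581 0.271 0.225] 77.41
```

Now I'll lift straight up first and move towards the stand.

>>> apply_moves --plan '[[[0, 0, -0.012], 0, 0.064], [[0, 0, -0.016], 0, 0.064], [[0, 0, -0.014], 0, 0.064], [[0.015, 0, -0.005], 0, 0.064], [[0.03, 0, 0], 1, 0.064], [[0.04, 0, 0], 1.5, 0.064], [[0.044, -0.001, 0], 1.5, 0.064], [[0.044, -0.002, 0], 1.5, 0.064], [[0.044, -0.003, 0], 1.5, 0.064], [[0.044, -0.004, 0], 1.5, 0.064]]'

```text
time: 43.2
position: [0.6024, 0.0202, 0.2593]
ee_rot: [-2.278, -2.153, 0.006]
wrist_force: [-0.9, 0.5, -3.5]
width: 0.752
```

```bash
python3 plan.py 0.581 0.271 0.235 77.4 6 .064
python3 - <<'E'
from h import *
for n in('top','scene'):
    im,d=snapshot(n); np.savez(f'{n}31.npz',im=im,d=d)
    a=im[150:230,350:440] if n=='top' else im[200:270,150:240]
    cv2.imwrite(f'pics/{n}31.png',cv2.resize(a,None,fx=7,fy=7,interpolation=cv2.INTER_CUBIC)[:,:,::-1])
E
```

```text
now [0.6024 0.0202 0.2593] yaw 86.77 zaxis [-0.0076  0.0023 -1.    ] t 43.2 w 64.2
[[[0.0415, -0.0059, 0.004], 1.6, 0.064], [[0.0414, -0.0071, 0.0041], 1.6, 0.064], [[0.0411, -0.0082, 0.004], 1.5, 0.064], [[0.0409, -0.0093, 0.0041], 1.6, 0.064], [[0.0406, -0.0104, 0.004], 1.5, 0.064], [[0.0404, -0.0115, 0.0041], 1.6, 0.064]]
[0.581 0.271 0.235] 77.37
```

View pics/top31.png

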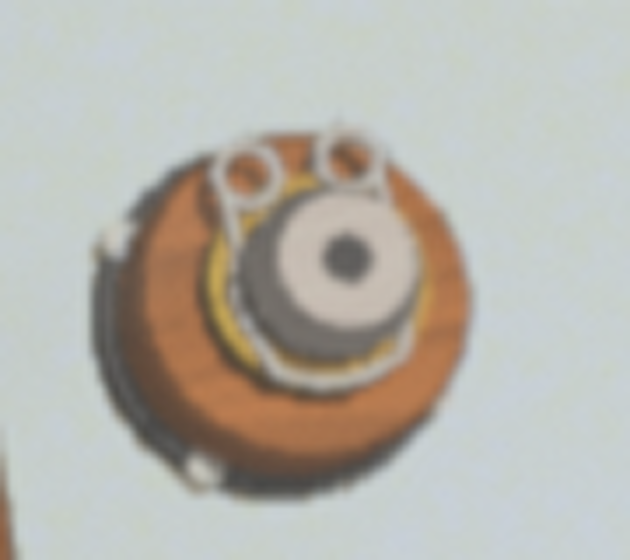

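View pics/scene31.png

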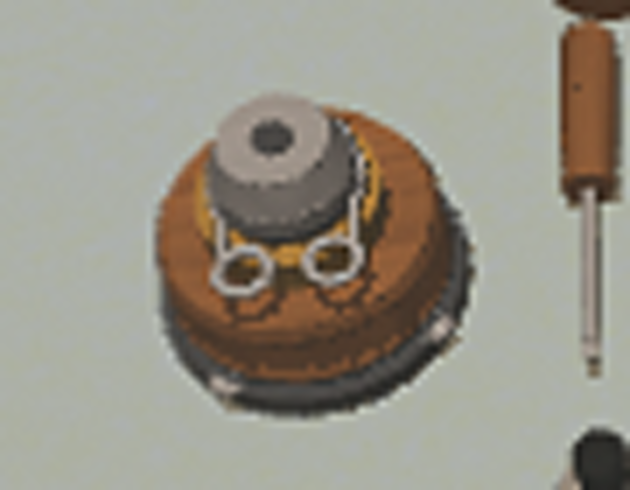

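The ring lies closed and level in the groove: eyes at top-crop (248,175) and (347,158), back wire at (310,380). On to the stand, with a quick centring check.

Run:
```python
from h import *
np.set_printoptions(precision=4,suppress=True)
C=cam('top'); px=np.array([[248,175],[347,158],[310,383]])/7+[350,150]-.5
W=onplane(C,px,.0725)[:,:2]; e=W[:2].mean(0); u=W[0]-W[1]; sep=np.linalg.norm(u); u/=sep; f=np.array([u[1],-u[0]]); f*=np.sign(f@(e-W[2]))
print('sep',sep,'eye->back',(e-W[2])@f,'origin est',e-.041*f,'rel axis',(e-.041*f-np.array([.5828,-.2579])), 'back based',W[2]+.0325*f-np.array([.5828,-.2579]))
```

```text
sep 0.03406938584480263 eye->back 0.07303856080539627 origin est [ 0.5825 -0.2589] rel axis [-0.0003 -0.001 ] back based [-0.0022  0.0113]
```

>>> apply_moves --plan '[[[0.036, -0.006, 0.003], 1.6, 0.064], [[0.04, -0.007, 0.004], 1.6, 0.064], [[0.04, -0.008, 0.004], 1.6, 0.064], [[0.04, -0.009, 0.004], 1.6, 0.064], [[0.036, -0.009, 0.003], 1.5, 0.064], [[0.026, -0.008, 0.003], 1, 0.064], [[0.012, -0.003, 0], 0.4, 0.064], [[0, 0, 0], 0, 0.064], [[0, 0, 0], 0, 0.064], [[0, 0, 0], 0, 0.064]]'

```text
time: 44.55
position: [0.5756, 0.2658, 0.2417]
ee_rot: [-2.442, -1.965, 0.006]
wrist_force: [0.7, -0.3, -3.4]
width: 0.753
```

```bash
python3 ws.py w32
cat > cb.py <<'E'
from h import *
import sys
np.set_printoptions(precision=4,suppress=True)
# crossbar + bar tips in tool frame from depth
for t in sys.argv[1:]:
    d=np.load(t+'.npz');T=d['T'];Ti=np.linalg.inv(T);Q=(d['P'].reshape(-1,3)@Ti[:3,:3].T+Ti[:3,3]).reshape(420,560,3)
    m=(abs(Q[...,0])<.05)&(abs(Q[...,1])<.025)&(Q[...,2]>.02)&(Q[...,2]<.055); m[:, :]&=True
    W=Q[m]; W=W[W[:,2]>.024]
    print(t,'crossbar x',np.percentile(W[:,0],[1,99]),'y',np.percentile(W[:,1],[2,98]),'z',np.percentile(W[:,2],[5,50,95]),len(W))
    E=W[abs(W[:,0]+.002)>.036]; print('  ends only y',np.percentile(E[:,1],[3,97]),'z',np.percentile(E[:,2],[3,50,97]),len(E))
    L=E[E[:,0]<0];Rr=E[E[:,0]>0]; print('  L zmed',np.median(L[:,2]),'R zmed',np.median(Rr[:,2]))
E
python3 cb.py w3 w5 w32; python3 meas.py w32 | grep upr; python3 plan.py 0.5817 0.2709 0.14 77.4 5 .064
```

```text
pos [0.5756 0.2658 0.2417] yaw 77.65 t 44.55 w 64.3 F [ 0.7 -0.3 -3.4]
w3 crossbar x [-0.0489  0.0493] y [-0.0238  0.0146] z [0.0242 0.032  0.0438] 5539
  ends only y [-0.024   0.0179] z [0.0244 0.0423 0.0436] 2108
  L zmed 0.0422118784376318 R zmed 0.042307011457946284
w5 crossbar x [-0.0399  0.0413] y [-0.0109  0.008 ] z [0.0291 0.031  0.0425] 3749
  ends only y [-0.009   0.0073] z [0.0295 0.0309 0.0433] 534
  L zmed 0.031270772066320424 R zmed 0.030830691462545676
w32 crossbar x [-0.0389  0.0421] y [-0.0104  0.0066] z [0.0281 0.0526 0.0543] 2608
  ends only y [-0.009   0.0067] z [0.0515 0.0528 0.0547] 326
  L zmed 0.05390121450665167 R zmed 0.052627733332025584
w32 uprights 1729 zmed 0.07892074 c 0.576 0.2746 sz 0.1023 0.0496 ang 76.61
now [0.5757 0.2657 0.2417] yaw 77.64 zaxis [-0.0076  0.0034 -1.    ] t 44.6 w 64.2
[[[0.0013, 0.0009, 0.0203], 0.0, 0.064], [[0.0013, 0.001, 0.0204], 0.1, 0.064], [[0.0013, 0.0009, 0.0203], 0.0, 0.064], [[0.0012, 0.0009, 0.0204], 0.1, 0.064], [[0.0013, 0.001, 0.0203], 0.0, 0.064]]
[0.5817 0.2709 0.14  ] 77.44
  return _methods._mean(a, axis=axis, dtype=dtype,
  ret = ret.dtype.type(ret / rcount)
```

View pics/w32.png

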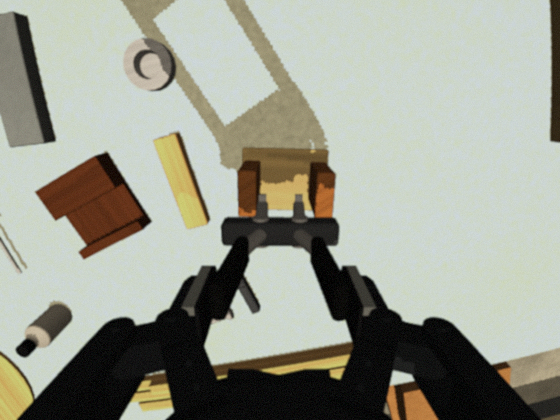

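The top view agrees: eye separation is 34.1 mm (closed) and the ring origin is about 1 mm off the axis. In the wrist view, though, the pliers have slid about 22 mm down in the grip; the crossbar now spans 222–338 px instead of 215–343. I'll tighten slightly and correct the set-down height for it.

>>> apply_moves --plan '[[[0.0015, 0.0015, 0], 0, 0.062], [[0.0015, 0.0015, 0], 0, 0.06], [[0.0015, 0.0015, 0.004], 0, 0.06], [[0.001, 0, 0.01], 0.2, 0.06], [[0, 0, 0.014], 0, 0.06], [[0, 0, 0.014], 0, 0.06], [[0, 0, 0.014], 0, 0.06], [[0, 0, 0.008], 0, 0.06], [[0, 0, 0], 0, 0.06], [[0, 0, 0], 0, 0.06]]'

```text
time: 45.85
position: [0.5807, 0.2689, 0.1715]
ee_rot: [-2.447, -1.958, 0.011]
wrist_force: [0.6, 0.5, -2.6]
width: 0.705
```

```bash
python3 ws.py w33; python3 cb.py w32 w33;python3 meas.py w33 2>/dev/null| head -3; python3 -c "
import numpy as np;print(np.load('w33.npz')['T'][:3,2])"
```

```text
pos [0.5807 0.2689 0.1715] yaw 77.33 t 45.85 w 60.2 F [ 0.6  0.5 -2.6]
w32 crossbar x [-0.0389  0.0421] y [-0.0104  0.0066] z [0.0281 0.0526 0.0543] 2608
  ends only y [-0.009   0.0067] z [0.0515 0.0528 0.0547] 326
  L zmed 0.05390121450665167 R zmed 0.052627733332025584
w33 crossbar x [-0.0378  0.0417] y [-0.0107  0.0063] z [0.0277 0.0537 0.0548] 2198
  ends only y [-0.0086  0.0064] z [0.0528 0.0539 0.0549] 271
  L zmed 0.05464992841750496 R zmed 0.05386852950689729
w33 uprights 1913 zmed 0.07897216 c 0.575 0.2748 sz 0.1029 0.049 ang 74.36
w33 crossbar 30 zmed 0.10263626 c 0.5706 0.273 sz 0.082 0.0033 ang 77.26
w33 handletop 875 zmed 0.18028337 c 0.5779 0.2706 sz 0.0853 0.0178 ang 77.17
[-0.01057029  0.00206762 -0.999942  ]
```

View pics/w33.png

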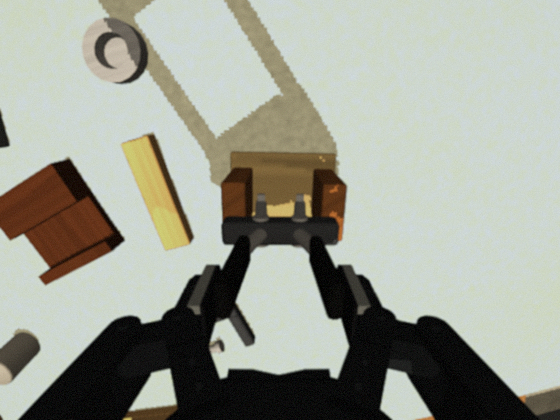

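>>> apply_moves --plan '[[[0, 0, 0.003], 0, 0.06], [[0, 0, 0.004], 0, 0.06], [[0, 0, 0.004], 0, 0.06], [[0, 0, 0.003], 0, 0.06], [[0, 0, 0.002], 0, 0.06], [[0, 0, 0.0015], 0, 0.06], [[0, 0, 0.001], 0, 0.06], [[0, 0, 0], 0, 0.06], [[0, 0, 0], 0, 0.06], [[0, 0, 0], 0, 0.06]]'

```text
time: 47.15
position: [0.5815, 0.2693, 0.1533]
ee_rot: [-2.447, -1.958, 0.006]
wrist_force: [0.8, -0.9, -3.2]
width: 0.706
```

```bash
python3 ws.py w34; python3 cb.py w34;python3 meas.py w34 2>/dev/null| head -3
```

```text
pos [0.5815 0.2693 0.1533] yaw 77.32 t 47.15 w 60.3 F [ 0.8 -0.9 -3.2]
w34 crossbar x [-0.0377  0.0417] y [-0.0109  0.0061] z [0.0277 0.0537 0.0549] 2212
  ends only y [-0.0088  0.0067] z [0.0526 0.0539 0.055 ] 263
  L zmed 0.05462877303333899 R zmed 0.05383539208273994
w34 uprights 2167 zmed 0.0789464 c 0.5766 0.2744 sz 0.1025 0.0498 ang 76.15
w34 crossbar 2384 zmed 0.098832235 c 0.5803 0.2713 sz 0.0843 0.0224 ang 77.12
w34 handletop 2773 zmed 0.17985609 c 0.5811 0.27 sz 0.0877 0.0243 ang 77.5
```

View pics/w34.png

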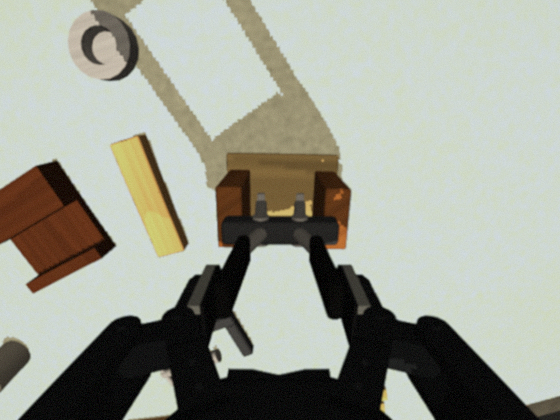

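>>> apply_moves --plan '[[[0, 0, 0.0008], 0, 0.06], [[0, 0, 0.0008], 0, 0.06], [[0, 0, 0.0008], 0, 0.06], [[0, 0, 0], 0, 0.06], [[0, 0, 0], 0, 0.062], [[0, 0, 0], 0, 0.065], [[0, 0, 0], 0, 0.068], [[0, 0, 0], 0, 0.072], [[0, 0, 0], 0, 0.08], [[0, 0, 0], 0, 0.0854]]'

```text
time: 48.45
position: [0.5829, 0.27, 0.1525]
ee_rot: [-2.448, -1.959, 0.0]
wrist_force: [0.1, -0.1, 0.2]
width: 1.0
```

```bash
python3 ws.py w35;python3 meas.py w35 2>/dev/null| head -3
```

```text
pos [0.5829 0.27   0.1525] yaw 77.32 t 48.45 w 85.4 F [ 0.1 -0.1  0.2]
w35 uprights 2242 zmed 0.079028055 c 0.5765 0.2744 sz 0.1025 0.0498 ang 76.03
w35 crossbar 2205 zmed 0.096868925 c 0.5799 0.2712 sz 0.0842 0.0219 ang 77.21
w35 handletop 2950 zmed 0.17742532 c 0.5821 0.2703 sz 0.1137 0.0245 ang 77.33
```

View pics/w35.png

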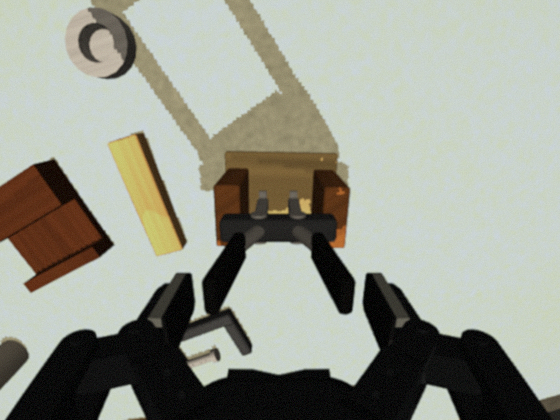

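The crossbar reads z 0.0969 (0.0968 at the start) and stands upright within about 1.5 mm of its starting place. I'll withdraw upward.

>>> apply_moves --plan '[[[0, 0, -0.004], 0, 0.0854], [[0, 0, -0.008], 0, 0.0854], [[0, 0, -0.012], 0, 0.0854], [[0, 0, -0.015], 0, 0.0854], [[0, 0, -0.02], 0, 0.0854], [[0, 0, -0.02], 0, 0.0854], [[0, 0, -0.015], 0, 0.0854], [[0, 0, -0.005], 0, 0.0854], [[0, 0, 0], 0, 0.0854], [[0, 0, 0], 0, 0.0854]]'

```text
time: 49.75
position: [0.5839, 0.2696, 0.2605]
ee_rot: [-2.449, -1.96, -0.006]
wrist_force: [0.0, 0.1, -0.2]
width: 0.998
```

```bash
python3 ws.py w36;python3 meas.py w36 2>/dev/null| head -3
python3 - <<'E'
from h import *
for n in('top','scene'):
    im,d=snapshot(n); cv2.imwrite(f'pics/{n}36.png',im[:,:,::-1])
    a=im[150:230,350:440] if n=='top' else im[190:260,340:420]
    cv2.imwrite(f'pics/{n}36c.png',cv2.resize(a,None,fx=7,fy=7,interpolation=cv2.INTER_CUBIC)[:,:,::-1])
E
```

```text
pos [0.5839 0.2696 0.2605] yaw 77.32 t 49.75 w 85.3 F [ 0.   0.1 -0.2]
w36 uprights 1049 zmed 0.079070255 c 0.5762 0.2744 sz 0.1025 0.0483 ang 75.7
w36 crossbar 909 zmed 0.09679156 c 0.5797 0.2713 sz 0.0838 0.0218 ang 77.08
w36 handletop 485 zmed 0.17707872 c 0.58 0.2713 sz 0.0708 0.0196 ang 77.36
```

View pics/w36.png

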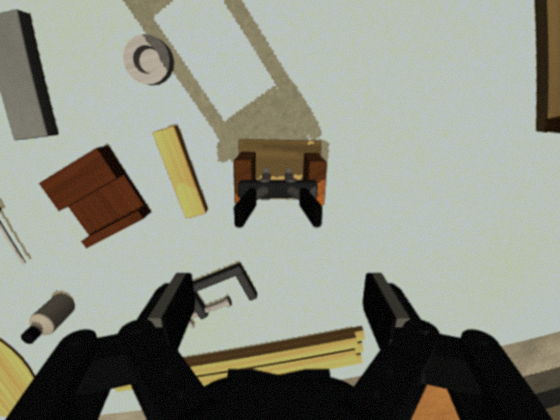

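View pics/scene36.png

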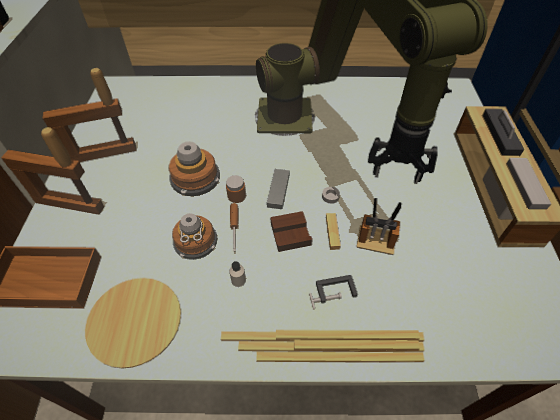

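View pics/top36c.png

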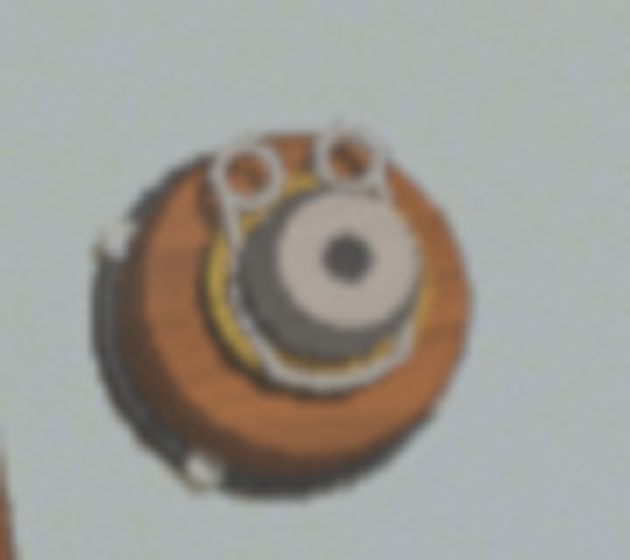

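The pliers are upright in the stand at wrist (281,190) and scene (380,225), and the ring is closed in the groove of the small spindle at scene (193,237). The other items haven't moved. Handing in.

```bash
python3 -c "
from station import workorder; print(workorder.job_done())"
```

```text
the job is handed in; nothing more can be done
None
```

The ring is closed and level in the small spindle's groove, the pliers stand upright in their stand, and I handed the job in at about 50 s.

**How it went:**
- I took the pliers, put the tips in the ring's eyes, spread the ring and lifted it over the small spindle (104 mm tall; the look-alike is about 137 mm).
- The first release left the ring about 4 mm off-centre. A second try to centre it tilted its back edge up.
- I levelled it again by pushing the plier tips back against the collar, moved the ring over and let it close.
- On the way back the pliers slid about 22 mm down in the grip. I measured this and corrected the set-down height.

**Last checks:**
- **Ring closed and level:** the eyes are 34.1 mm apart (34 closed). Its top lies about 75–76 mm above the bench all round, against 75 mm expected.
- **Ring centring:** the eye positions put the ring's centre about 1 mm off the spindle axis in the top view. An estimate from the back wire disagreed, at about 11 mm; I put that down to a poor pixel reading and did not resolve it.
- **Pliers:** the crossbar is at its starting height and within about 1.5 mm of its starting place.
- **Rest of the bench:** the other things look unmoved, the gripper is clear, and the wrist force is about zero.

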